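# Lay a bottle in its cradle and clamp the length stop

## Robot

A 6-joint arm with a two-finger parallel gripper is mounted at the origin on a cart in front of the work surface, level with it; the furniture and walls round the work are solid. World frame = base frame: x ahead of the robot, y to its left, z up, the work surface at z = 0. Lengths are in m, angles in rad, forces in N, time in s.
With the tool pointing down it reaches from about 0.375 to 0.9 m from the base axis. Payload 3.1 kg.
Tool frame: the origin (TCP) lies midway between the tips of the shut fingers; the grasp point (between the pads) lies 19 mm behind it; y points along the fingers, x is the direction in which the jaws open and shut, and the axes are right-handed (so a half turn about y gives the same grasp; the last joint's range is limited). The gripper opens to 87 mm and grips with 3 to 60 N. Pads are 19 mm wide; open, the fingers measure 117 mm over their backs; the gripper's body (75 mm by 190 mm) begins 51 mm behind the grasp point.
Start: joints at [-1.381, 0.527, 1.433, -0, 1.181, -0.178], TCP at [0.225, -0.583, 0.188] pointing down, gripper open.
Joint ranges: [-3.08, 3.08], [-0.75, 2.2], [0.22, 2.44], [-1.43, 4.57], [0, 2.65], [-2.85, 2.85]. Speed limits (rad/s): [2.79, 2.79, 3.14, 3.14, 3.14, 3.14].

## Interface

Orientations are given as a unit quaternion [x, y, z, w].
In Python, from rig import * gives the robot as it stands.
- The arm moves only by the tool jog_arm, never from a script. Its argument "series" is a list of rows, each a list of 7 numbers: the shift along the tool's x, y, z in mm, then the turn, a rotation vector about the tool's x, y, z in rad, then the gripper's target within -1 to 1 (shut at 1, half-way at 0, fully open at -1). A call has 1 to 20 rows; each row is the pose to reach, as a shift and turn from the pose commanded when the call began, along the tool's axes at that moment; what a row does not reach only later rows make up. A row lasts 1/8 s, in which the tool goes at most 62.5 mm and 10.7 degrees, less where a joint would pass 70% of its speed; a pose out of reach is approached as far as the arm can. A call with a gripper value outside its range is refused whole. The fingers move at their own pace and stop on an object; "grip_force" is the grip in N (left out, the last holds). Time passes only in rows, so rows that repeat a pose let the fingers close. It gives the time, the measured TCP pose, the force and the opening at its end, in the units of the state.
- get_obs(): the state, without advancing time (a new reading comes with each control period).
- camera(name): name is "scene" or "top"; returns a dict with "img" (420x560x3 uint8, red, green, blue), "depth" (420x560 float32, m along the optical axis (not along the pixel's ray), 0 where there is no reading), "camera_matrix" (3x3 intrinsics, pixels), "rvec" (rotation vector, rad) and "tvec" (3), from world to camera coordinates, as OpenCV has them. Camera axes: x right, y down, z forward; pixel columns grow to the right and rows downward; lengths in m; the calibration is good to about 2 mm. A picture is of the moment at which its call begins.
- hand_in(): hands the job in, once; it reports no verdict.
The state is a dict: "time": time; "q": joint angles; "joint_velocities": joint speeds; "joint_torque": joint torques, N m; "position": TCP position; "tool_rot": TCP orientation; "ft_force": force on the tool from outside, world axes, zero at the start; "moment": the same for the moment, N m; "grip_width": finger opening in m.
Only numpy, scipy, OpenCV 4.12 (cv2) and the standard library are available. Lean on these libraries where they do the work, as an engineer would, in place of code of your own. Each camera call takes 0.05 s, during which the arm holds its last target.

## Task

Lay the standing amber bottle on its side in the two blue V supports of the cradle, without dropping it, and let go of it. Then, with the red cam lever still open, slide the sprung grey stop towards the bottle until its black pointer is in line with the orange mark, hold it there, and squeeze the red lever shut against the grey grip plate. Finish still holding the stop at the mark with the lever squeezed shut; leave the vials and the fitting alone.

Things in the scene. Friction and masses are not known exactly. Their poses are not given: they have to be found in the camera images.
- bottle_center (a point): centre (half-way up) of the loose amber bottle with white cap and paper band: round, 30 mm across, 120 mm tall with the cap (cap 28 mm across, the top 18 mm), about 0.12 kg; z runs along it from foot to cap. It stands upright on the table at first; in the cradle the cap may point either way.
- bottle: the bottle again: origin at the centre of its foot, z towards the cap
- cradle_rest (a point): fixed point where the bottle's centre is to lie, 52 mm above the table, the bottle along this frame's y (x across, z up). Two blue V supports, 8 mm thick, 34 mm off to either side along y, carry it; they reach 27 mm out in x and no higher than this point. The 60 mm gap between them is open to the base plate, for fingers. Anything within 15 mm along y is right.
- end_lip (a point): middle of the top edge of the low blue lip, 36 mm wide, 6 mm thick, 44 mm above the table, at the +y end of the cradle, 77 mm from cradle_rest. The tall stop stands at the -y end, so a tilted gripper should lean over this lip (towards +y of cradle_rest) while it lays the bottle down.
- base_plate (a point): middle of the top of the fixed aluminium base plate, 84 mm wide (x), 306 mm long (y), 10 mm thick; axes as cradle_rest
- grip (a point): moves with the stop (the sliding leg), 53 mm above the table: middle between the fingers when they squeeze grip plate and shut lever together (22.5 mm thick, across x); axes as cradle_rest. It lies 16 mm from the stop face along y. Squeezing with a middle up to some mm off in x is harmless.
- plate_face (a point): on the +x face of the grey upright grip plate of the stop, at grip's height; axes as cradle_rest. The plate is 12 mm thick, runs along y from 55 mm on the -y side of this point up to the stop plate, top 74 mm above the table; under it a grey carriage, from 11 mm on the +x to 19 mm on the -x side of the plate's middle plane, reaches up to 34 mm.
- stop_face (a point): middle of the -y face of the grey stop plate that crosses the +y end of the grip plate; axes as cradle_rest. The stop plate is 6 mm thick, reaches 40 mm to either side in x and from 28 to 74 mm above the table. Fingers standing on either side of grip plate and open lever and moving to +y push the stop by this face; the spring keeps it pressed on them.
- lever_tip (a point): on the outer (-x) face of the red cam lever, 45 mm from its pivot, 52 mm above the table; the lever lies on the -x side of the grip plate
- lever_pivot (a point): on the upright pivot of the red lever, at half its height, moving with the stop. The lever is 55 mm long from here, 8 mm thick and 30 mm high (37 to 68 mm above the table); shut, its free end points to +y of cradle_rest, 7 mm short of the stop face.
- lever (a joint): angle of the red cam lever, rad: 0 shut, lying along the grip plate; about 0.4 open, its free end swung out to -x by some 22 mm. It stays where it is left: about 3 N at its tip moves it, a few N more near shut, where the cam bites on the rail and clamps the stop (let go, it eases back to 0.07). Closing it may shift the stop by 2 mm to +y.
- leg (a joint): travel of the stop, m: 0 at rest, at most 0.060, growing as it slides to +y of cradle_rest, towards the bottle. A spring of 2.4 N, rising to 4 N at the end, draws it back whenever it is let go with the lever open.
- pointer (a point): foot of the black pointer on the +x side of the stop, 12 mm above the table; moves with the stop; axes as cradle_rest
- mark (a point): orange mark on the base plate beside the scale; axes as cradle_rest. The stop is at the mark when pointer and mark have the same place along y (joint leg then reads 0.024 to 0.044).
- vial_1_c (a point): centre of a standing glass vial with white cap, 24 mm across, 54 mm tall; leave alone
- vial_2_c (a point): centre of a standing glass vial with dark cap, 24 mm across, 54 mm tall; leave alone
- fitting_b_c (a point): centre of a small white and blue tube fitting lying on the table, 18x33x15 mm; leave alone

How it is judged:
By the outcome, as a careful person would: the job done as asked, in the order asked, and still so for the second after the job is handed in, while the arm keeps its last pose, push and grip.
It also fails if it takes over 51 s, if anything falls off the work surface, if the arm or the gripper's body presses on something with over 40 N, if the wrist force passes 120 N, or if a joint passes its speed limit or range.

## Working session

There is one attempt and no reset: what is moved stays moved. The work goes in short steps, Python scripts to look and compute and a tool call to move; the robot and the scene stay as the last step left them, time stands still between calls to the robot, and variables do not carry over. Pictures are saved under pics/ and viewed, and the job is handed in when it is done.

Besides the shell and the picture viewer there is one more tool, called after ">>>" in YAML: its name, and indented under it one key for each argument. jog_arm: Moves the arm, as the interface text tells. Its arguments: {"type":"object","properties":{"series":{"type":"array","items":{"type":"array","items":{"type":"number"}}},"grip_force":{"type":"number"}},"required":["series"]}

```bash
ls; mkdir -p pics; python3 - <<'E'
from rig import *
import cv2,numpy as np
o=get_obs();print({k:np.round(v,4).tolist() for k,v in o.items()})
for n in("scene","top"):
    c=camera(n);cv2.imwrite(f"pics/{n}0.png",c["img"][:,:,::-1]);np.savez(f"{n}0.npz",**c)
    print(n,c["camera_matrix"].tolist(),c["rvec"],c["tvec"])
E
```

```text
pics
{'time': 0.0, 'q': [-1.3815, 0.5285, 1.4339, -0.0, 1.1814, -0.1785], 'joint_velocities': [0.0001, 0.0004, 0.0002, 0.0011, -0.0007, 0.0006], 'joint_torque': [-0.0003, -44.004, -17.6593, 0.0632, 0.0583, -0.0002], 'position': [0.2246, -0.5824, 0.1871], 'tool_rot': [-0.5825, 0.4007, -0.3996, 0.5835], 'ft_force': [-1.0881, -0.2359, -0.2886], 'moment': [-0.0312, -0.0027, 0.0205], 'grip_width': 0.0868}
scene [[439.85744856337385, 0.0, 277.85993021390345], [0.0, 439.85744856337385, 200.3494822942795], [0.0, 0.0, 1.0]] [ 0.95055251 -2.26636152  1.30375942] [0.29611857 0.3032267  0.81230141]
top [[416.54558225247985, 0.0, 274.49691974678365], [0.0, 416.54558225247985, 210.8044036418058], [0.0, 0.0, 1.0]] [ 2.15528466 -2.2156291   0.08684689] [-0.10365349  0.51255354  1.00109054]
```

View pics/scene0.png

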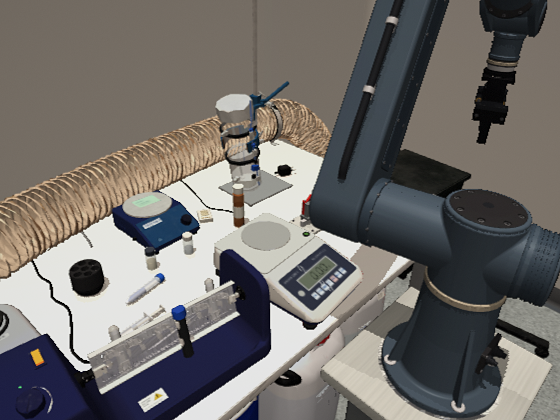

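View pics/top0.png

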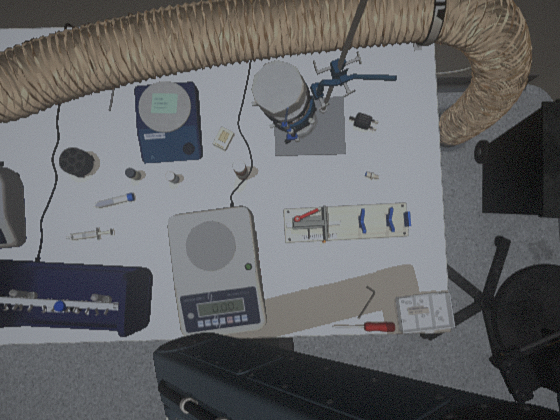

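```bash
cat > h.py <<'E'
import numpy as np,cv2
from scipy.spatial.transform import Rotation as R
def load(f): return dict(np.load(f))
def ray(c,u,v):
    M=R.from_rotvec(c["rvec"]).as_matrix();o=-M.T@c["tvec"]
    d=M.T@np.linalg.inv(c["camera_matrix"])@np.array([u,v,1.]);return o,d
def onz(c,u,v,z):
    o,d=ray(c,u,v);return o+d*(z-o[2])/d[2]
def dep(c,u,v):
    o,d=ray(c,u,v);return o+d*float(c["depth"][int(round(v)),int(round(u))])
def proj(c,p):
    return cv2.projectPoints(np.array(p,float).reshape(-1,3),c["rvec"],c["tvec"],c["camera_matrix"],None)[0].reshape(-1,2)
def tri(c1,p1,c2,p2):
    o1,d1=ray(c1,*p1);o2,d2=ray(c2,*p2);A=np.stack([d1,-d2],1)
    s=np.linalg.lstsq(A,o2-o1,rcond=None)[0];a=o1+s[0]*d1;b=o2+s[1]*d2
    return (a+b)/2,np.linalg.norm(a-b)
E
python3 - <<'E'
from h import *
c=load("top0.npz");i=c["img"][:,:,::-1]
cv2.imwrite("pics/t1.png",cv2.resize(i[190:255,270:420],None,fx=5.3,fy=5.3,interpolation=cv2.INTER_CUBIC))
cv2.imwrite("pics/t2.png",cv2.resize(i[130:210,100:250],None,fx=5.3,fy=5.3,interpolation=cv2.INTER_CUBIC))
s=load("scene0.npz");i=s["img"][:,:,::-1]
cv2.imwrite("pics/s1.png",cv2.resize(i[160:260,130:280],None,fx=5.3,fy=5.3,interpolation=cv2.INTER_CUBIC))
for u,v in[(285,208),(408,203),(409,236),(286,243)]: print(onz(c,u,v,.01),dep(c,u,v))
print(dep(c,241,165),dep(s,238,188))
print(proj(s,[onz(c,u,v,.01) for u,v in[(285,208),(408,203),(409,236),(286,243)]]))
E
```

```text
[ 0.51643534 -0.14398374  0.01      ] [ 5.17271032e-01 -1.44307738e-01 -3.45624369e-04]
[ 0.52049759 -0.44915303  0.01      ] [ 0.52116729 -0.45174925  0.00209634]
[ 0.43885748 -0.44739878  0.01      ] [ 0.43891871 -0.45122149 -0.00169827]
[ 0.43008102 -0.14388372  0.01      ] [ 0.4300445  -0.14422799 -0.00102729]
[ 0.60561843 -0.04572536  0.12302913] [ 0.59523205 -0.0308361   0.11808759]
[[289.18023839 219.07332546]
 [354.40415848 182.48428377]
 [375.77665453 192.0015819 ]
 [313.05390253 232.24662676]]
```

```bash
sleep 0
```

```text
(no output)
```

View pics/t1.png

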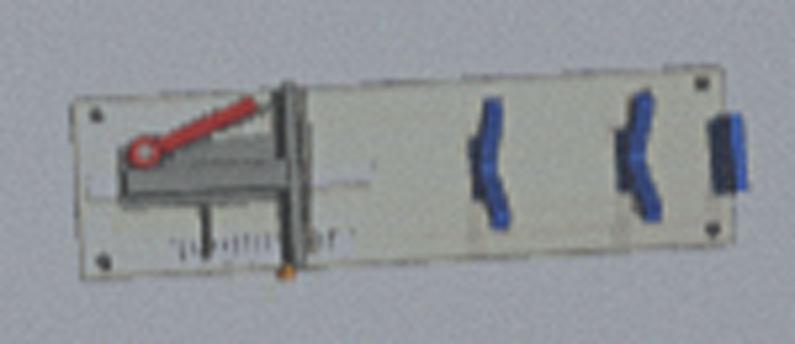

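View pics/t2.png

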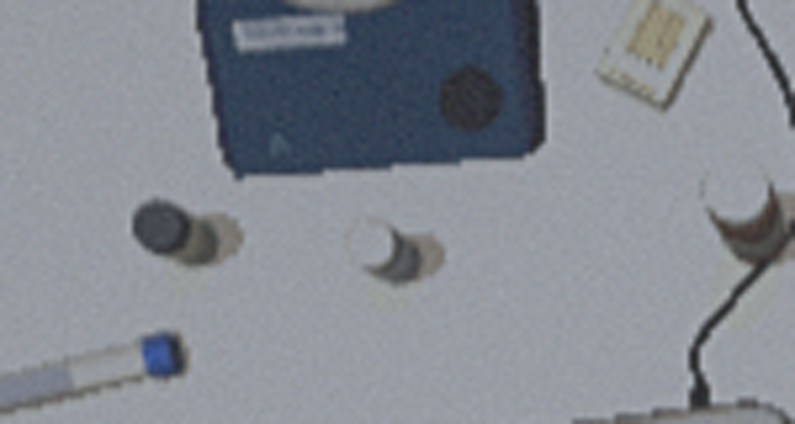

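View pics/s1.png

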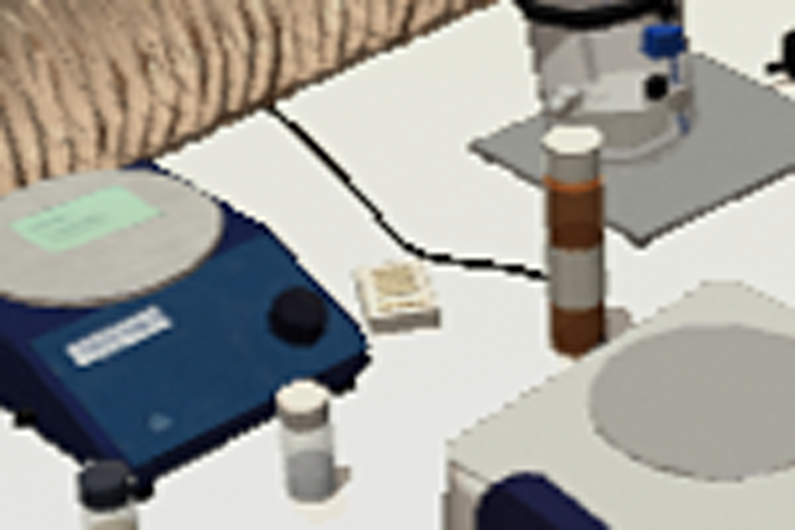

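```bash
python3 - <<'E'
from h import *
c=load("top0.npz");s=load("scene0.npz")
print("cap",tri(c,(239.2,166.2),s,(238.3,186.0)), dep(c,239,166))
# foot from scene: bottom centre
print("foot scene",onz(s,130+576/5.3,160+346/5.3,0.0))
# contour cap
# cradle blues
g=lambda x,y:(270+x/5.3,190+y/5.3)
h=cv2.cvtColor(c["img"],cv2.COLOR_RGB2HSV)
sub=np.zeros(h.shape[:2],bool);sub[195:245,350:415]=1
m=((h[...,0]>100)&(h[...,0]<130)&(h[...,1]>120)&sub).astype(np.uint8)
n,l,st,ce=cv2.connectedComponentsWithStats(m)
for k in range(1,n):
    if st[k,4]>8:
        ys,xs=np.where(l==k);P=np.array([dep(c,x,y) for x,y in zip(xs,ys)])
        print(st[k],ce[k],P.mean(0),P[:,2].max(),np.sort(P[:,2])[-10:].round(3))
        for nm,q in(("top",(xs[ys.argmin()],ys.min())),("bot",(xs[ys.argmax()],ys.max()))): print(nm,q,onz(c,*q,.052))
# base plate corners
for q in[(72,100),(723,66),(735,244),(82,280)]: print("corner",onz(c,*g(*q),.01))
for q in[(97,115),(702,83),(712,230),(104,262)]: print("screw",onz(c,*g(*q),.01))
# heightmap nearby
X=[]
for v in range(0,420):
    pass
o,_=ray(c,0,0);M=R.from_rotvec(c["rvec"]).as_matrix()
vv,uu=np.mgrid[0:420,0:560];d=c["depth"];K=c["camera_matrix"]
pc=np.stack([(uu-K[0,2])/K[0,0]*d,(vv-K[1,2])/K[1,1]*d,d],-1).reshape(-1,3)
pw=(pc-c["tvec"])@M;pw=pw[(d.ravel()>0)]
H=np.full((20,24),np.nan)
for p in pw:
    i=int((p[0]-.3)/.03);j=int((p[1]+.5)/.03)
    if 0<=i<20 and 0<=j<24 and p[0]>=.3 and p[1]>=-.5: H[i,j]=np.nanmax([H[i,j],p[2]])
print("cols y from -.5 step .03; rows x from .3")
for i in range(20): print(round(.3+.03*i,2),' '.join('%4.0f'%(1000*x) for x in H[i]))
E
```

```text
cap (array([ 0.60472598, -0.04075324,  0.1162465 ]), np.float64(0.0011620969798661644)) [ 0.60387474 -0.04108811  0.12099801]
foot scene [ 0.59934359 -0.0332414   0.        ]
[361 209   5  24  55] [362.56363636 221.25454545] [ 0.4769148  -0.32723131  0.04351131] 0.05324096580225335 [0.051 0.051 0.052 0.052 0.052 0.052 0.053 0.053 0.053 0.053]
top (np.int64(362), np.int64(209)) [ 0.505646   -0.32533042  0.052     ]
bot (np.int64(363), np.int64(232)) [ 0.45108282 -0.32532667  0.052     ]
[389 208   5  23  53] [390.79245283 218.41509434] [ 0.48180893 -0.3949276   0.04391439] 0.05475057120452298 [0.052 0.052 0.052 0.053 0.053 0.053 0.054 0.054 0.055 0.055]
top (np.int64(390), np.int64(208)) [ 0.50619959 -0.39195735  0.052     ]
bot (np.int64(392), np.int64(230)) [ 0.45390636 -0.39416166  0.052     ]
[408 212   3  14  28] [408.85714286 218.5       ] [ 0.48046343 -0.4384763   0.04288933] 0.04864243621150888 [0.044 0.044 0.044 0.044 0.044 0.044 0.044 0.045 0.045 0.049]
top (np.int64(408), np.int64(212)) [ 0.49550972 -0.43424799  0.052     ]
bot (np.int64(409), np.int64(225)) [ 0.46461336 -0
[... 2217 characters left out ...]
  265  307  308  304  297    4    8   15   14   65   76   83   81   82   73
0.75    4    6    4    4    4   21   13  279  494  279  274  306  304  298    4    6    5    4   66   76   80   80   80   76
0.78    6    5    4    6    6    4   14  279   14   11  nan  nan  nan  nan    4    7    5    4   64   76   76   77   76   74
0.81    4    5    6    4    4    4    4    5    4    4  nan  nan  nan  nan    7    6    6    4   63   68   74  112  124  127
0.84    4    4    4    4    3    3    5    4    4    4    2  nan  nan   93  108  118  130  126  133  139  142  143  148  150
0.87   96    4   84  107  112  113  118  119  129  134  132  139  140  141  144  145  148  149  152  152  154  154  156  155
```

```bash
cat >> h.py <<'E'
def pose(az,tilt,sx):
    "approach azimuth/tilt-from-down (deg), tool x = sx * horizontal left of az"
    f,t=np.radians([az,tilt]);a=np.array([np.sin(t)*np.cos(f),np.sin(t)*np.sin(f),-np.cos(t)])
    x=sx*np.array([-np.sin(f),np.cos(f),0]);return np.stack([x,a,np.cross(x,a)],1)
def rel(o,G,Rt,back=0.):
    "G grasp point"
    R0=R.from_quat(o["tool_rot"]);p=np.array(G)+(.019-back)*Rt[:,1]
    s=R0.inv().apply(p-o["position"])*1000;rv=(R0.inv()*R.from_matrix(Rt)).as_rotvec()
    print("tcp",p.round(4),"shift",s.round(1),"rv",rv.round(3),"deg",np.degrees(np.linalg.norm(rv)).round(1));return s,rv
E
python3 - <<'E'
from h import *
from rig import *
o=get_obs();print(R.from_quat(o["tool_rot"]).as_matrix().round(3))
for az in(0,10):
  for sx in(1,-1):
    rel(o,(.604,-.040,.070),pose(az,40,sx),.11)
E
```

```text
[[ 0.36  -0.     0.933]
 [-0.933  0.002  0.36 ]
 [-0.002 -1.     0.   ]]
tcp [ 0.5455 -0.04    0.1397] shift [-390.7   48.4  494.5] rv [-0.18  -2.623 -0.955] deg 160.3
tcp [ 0.5455 -0.04    0.1397] shift [-390.7   48.4  494.5] rv [ 0.69   0.352 -0.13 ] deg 45.0
tcp [ 0.5464 -0.0502  0.1397] shift [-380.9   48.4  491.6] rv [-0.101 -2.781 -1.012] deg 169.6
tcp [ 0.5464 -0.0502  0.1397] shift [-380.9   48.4  491.6] rv [ 0.696  0.185 -0.069] deg 41.4
```

```bash
python3 - <<'E'
from h import *
from rig import *
o=get_obs()
rel(o,(.604,-.040,.070),pose(5,40,-1),.13)
E
```

```text
tcp [ 0.5329 -0.0462  0.155 ] shift [-389.5   33.1  480.5] rv [ 0.693  0.268 -0.1  ] deg 43.0
```

>>> jog_arm:
  series:
    - [-25,0,30,0,0,0,-1]
    - [-55,0,70,0.05,0.02,-0.01,-1]
    - [-90,0,115,0.1,0.04,-0.015,-1]
    - [-125,0,160,0.16,0.06,-0.02,-1]
    - [-160,0,200,0.22,0.08,-0.03,-1]
    - [-195,0,245,0.29,0.11,-0.04,-1]
    - [-230,0,290,0.36,0.14,-0.05,-1]
    - [-265,0,330,0.43,0.17,-0.06,-1]
    - [-295,0,370,0.5,0.2,-0.075,-1]
    - [-330,0,410,0.57,0.22,-0.08,-1]
    - [-360,10,445,0.64,0.25,-0.09,-1]
    - [-380,20,470,0.69,0.268,-0.1,-1]
    - [-390,33,480,0.693,0.268,-0.1,-1]
    - [-390,33,480,0.693,0.268,-0.1,-1]
    - [-390,33,480,0.693,0.268,-0.1,-1]

```text
time: 1.98
position: [0.532, -0.0457, 0.1543]
tool_rot: [-0.313, 0.285, -0.612, 0.668]
ft_force: [1.1, -0.5, -0.7]
grip_width: 0.0868
```

```bash
python3 - <<'E'
from h import *
from rig import *
o=get_obs();print({k:np.round(v,3).tolist() for k,v in o.items()})
for n in("scene","top"):
    c=camera(n);cv2.imwrite(f"pics/{n}1.png",c["img"][:,:,::-1]);np.savez(f"{n}1.npz",**c)
rel(o,(.604,-.040,.070),pose(5,40,-1),.0)
E
```

```text
{'time': 1.975, 'q': [-0.556, 0.398, 2.278, 1.859, 0.413, -0.837], 'joint_velocities': [-0.019, -0.017, -0.017, -0.024, 0.001, 0.016], 'joint_torque': [0.329, -25.898, -5.766, 0.757, 1.765, -0.085], 'position': [0.532, -0.046, 0.154], 'tool_rot': [-0.313, 0.285, -0.612, 0.668], 'ft_force': [1.094, -0.518, -0.65], 'moment': [0.054, 0.372, 0.002], 'grip_width': 0.087}
tcp [ 0.6162 -0.0389  0.0554] shift [  0.6 130.    1.4] rv [ 0.002  0.002 -0.   ] deg 0.2
```

View pics/scene1.png

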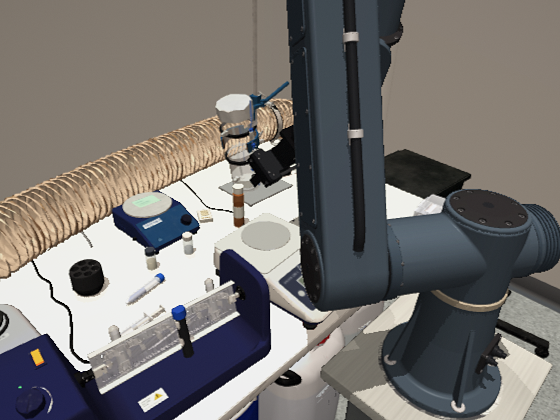

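View pics/top1.png

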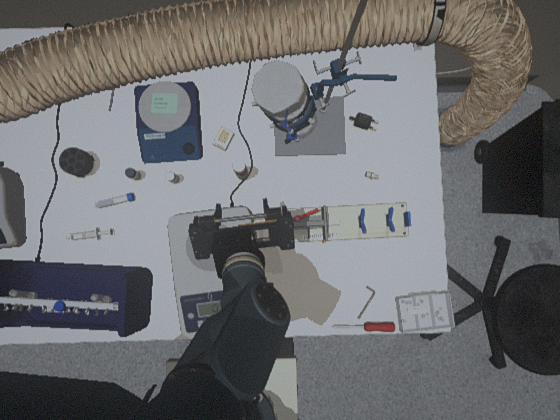

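>>> jog_arm:
  series:
    - [0,12,0,0,0,0,-1]
    - [0,25,0,0,0,0,-1]
    - [0,40,0,0,0,0,-1]
    - [0,55,0,0,0,0,-1]
    - [0,70,0,0,0,0,-1]
    - [0,85,0,0,0,0,-1]
    - [0,100,0,0,0,0,-1]
    - [0,112,0,0,0,0,-1]
    - [0,123,0,0,0,0,-1]
    - [1,130,1,0,0,0,-1]
    - [1,130,1,0,0,0,-1]

```text
time: 3.45
position: [0.6169, -0.0406, 0.0559]
tool_rot: [-0.312, 0.285, -0.613, 0.668]
ft_force: [-0.3, 0.2, 0.2]
grip_width: 0.0868
```

```bash
python3 - <<'E'
from h import *
from rig import *
o=get_obs();print(np.round(o['q'],3),o['ft_force'])
for n in("scene","top"):
    c=camera(n);np.savez(f"{n}2.npz",**c);i=c["img"][:,:,::-1]
    if n=="scene": i=i[120:270,150:350]
    else: i=i[130:260,180:330]
    cv2.imwrite(f"pics/{n}2.png",cv2.resize(i,None,fx=4,fy=4))
rel(o,(.604,-.040,.070),pose(5,40,-1),.0)
E
```

```text
[-0.426  0.699  2.136  2.339  0.452 -1.23 ] [-0.32600669  0.2018449   0.22928892]
tcp [ 0.6162 -0.0389  0.0554] shift [-1.7  0.  -0.7] rv [0.    0.002 0.002] deg 0.1
```

View pics/scene2.png

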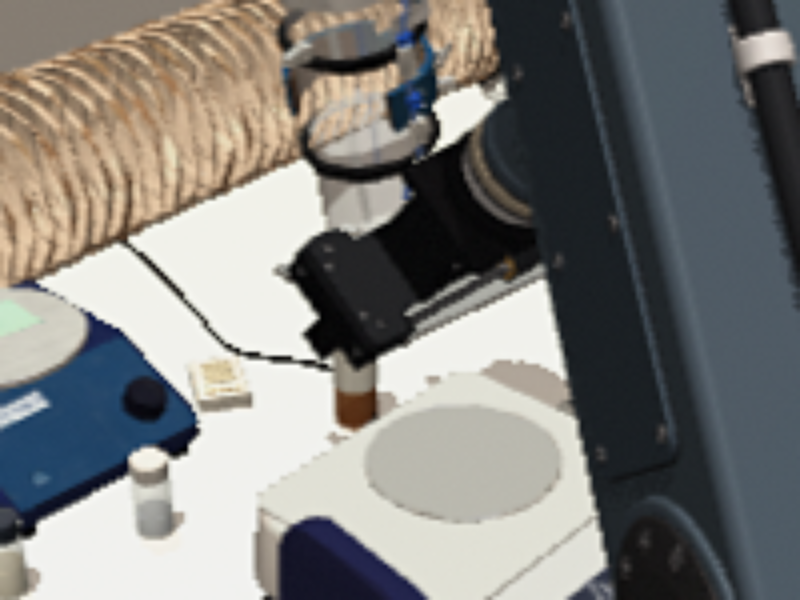

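View pics/top2.png

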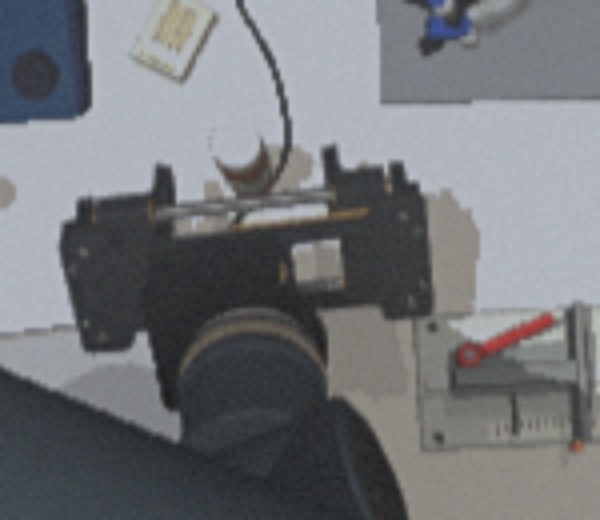

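>>> jog_arm:
  series:
    - [-1,0,0,0,0,0,-0.2]
    - [-1,0,0,0,0,0,0.1]
    - [-1,0,0,0,0,0,0.3]
    - [-1,0,0,0,0,0,0.6]
    - [-1,0,0,0,0,0,1]
    - [-1,0,0,0,0,0,1]
    - [-1,0,0,0,0,0,1]
  grip_force: 30

```text
time: 4.42
position: [0.6165, -0.0395, 0.0561]
tool_rot: [-0.312, 0.285, -0.613, 0.668]
ft_force: [0.5, 0.9, 0.1]
grip_width: 0.0256
```

```bash
python3 - <<'E'
from h import *
from rig import *
o=get_obs();print(o['grip_width'],o['ft_force'])
for n in("scene","top"):
    c=camera(n);np.savez(f"{n}3.npz",**c);i=c["img"][:,:,::-1]
    if n=="scene": i=i[150:240,190:310]
    else: i=i[140:230,190:310]
    cv2.imwrite(f"pics/{n}3.png",cv2.resize(i,None,fx=6,fy=6,interpolation=cv2.INTER_CUBIC))
E
```

```text
0.02564674963070368 [0.49912401 0.88240132 0.13724409]
```

View pics/scene3.png

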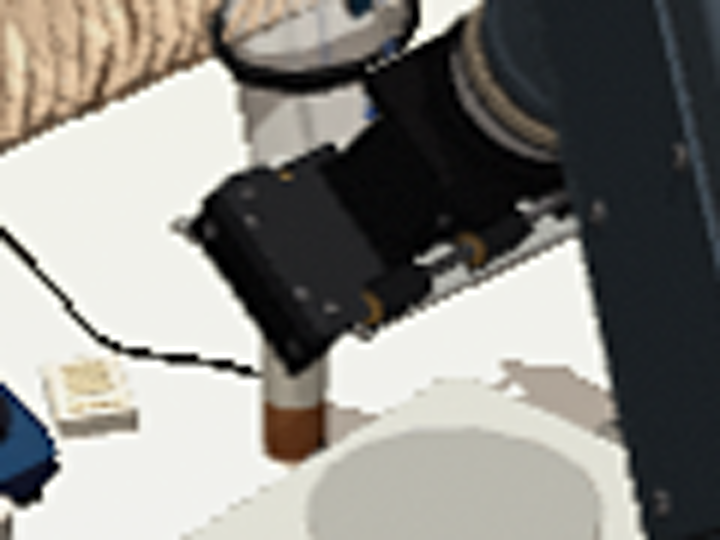

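View pics/top3.png

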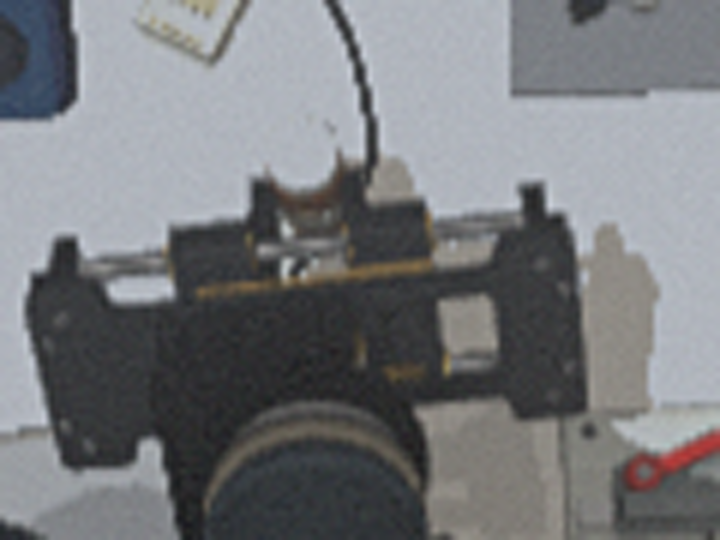

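```bash
python3 - <<'E'
from h import *
for k in(0,2,3):
    c=load(f"top{k}.npz");P=[]
    for v in range(150,185):
        for u in range(225,260):
            p=dep(c,u,v)
            if .112<p[2]<.13 and p[0]>.585 and (k==0 or p[0]>.585): P.append([*p,u,v])
    P=np.array(P);print(k,len(P),P.mean(0).round(4),P.min(0).round(3),P.max(0).round(3))
c=load("top3.npz")
print(proj(c,[(.604,-.04,.07),(.6165,-.0395,.056),(.604,-.04,.12)]))
E
```

```text
0 128 [ 6.059000e-01 -3.990000e-02  1.192000e-01  2.384922e+02  1.652500e+02] [ 5.93e-01 -5.20e-02  1.12e-01  2.33e+02  1.59e+02] [ 6.21e-01 -2.70e-02  1.25e-01  2.44e+02  1.71e+02]
2 128 [ 6.059000e-01 -3.990000e-02  1.193000e-01  2.384922e+02  1.652500e+02] [ 5.93e-01 -5.20e-02  1.14e-01  2.33e+02  1.59e+02] [ 6.20e-01 -2.70e-02  1.23e-01  2.44e+02  1.71e+02]
3 129 [ 6.061000e-01 -4.270000e-02  1.195000e-01  2.397519e+02  1.651240e+02] [ 5.93e-01 -5.60e-02  1.14e-01  2.34e+02  1.59e+02] [ 6.20e-01 -3.00e-02  1.24e-01  2.46e+02  1.71e+02]
[[240.30141853 169.91631305]
 [240.43711326 165.73972887]
 [238.54605597 166.03901338]]
```

```bash
cat > kin.py <<'E'
from h import *
from scipy.optimize import least_squares
D=[([-1.3815,.5285,1.4339,0,1.1814,-.1785],[.2246,-.5824,.1871],[-.5825,.4007,-.3996,.5835]),
([-.556,.398,2.278,1.859,.413,-.837],[.532,-.046,.154],[-.313,.285,-.612,.668]),
([-.426,.699,2.136,2.339,.452,-1.230],[.6169,-.0406,.0559],[-.312,.285,-.613,.668])]
def fk(q,p):
    r0,d1,w,L1,e,L2,T=p
    E=lambda a,t:R.from_euler(a,t).as_matrix()
    A=E('z',q[0]);x=A@[r0,w,d1]
    A=A@E('y',q[1]);x=x+A@[0,0,L1]
    A=A@E('y',q[2]);x=x+A@[e,0,L2]
    A=A@E('z',q[3])@E('y',q[4])@E('z',q[5]);x=x+A@[0,0,T]
    return x,A
E
cat > /tmp/f.py <<'E'
from kin import *
for q,p,t in D:
    x,A=fk(q,[0]*7);M=R.from_quat(t).as_matrix()
    print((A.T@M).round(3).tolist())
f=lambda p:np.concatenate([fk(q,p)[0]-x for q,x,t in D])
s=least_squares(f,[0,.2,.1,.4,0,.4,.25]);print(s.x.round(4),np.abs(s.fun).max())
E
python3 /tmp/f.py
python3 -c "
from rig import *;import numpy as np
o=get_obs();print(repr((np.round(o['q'],4).tolist(),np.round(o['position'],4).tolist(),np.round(o['tool_rot'],4).tolist())))"
```

```text
[[-1.0, -0.0, -0.0], [-0.0, -0.0, 1.0], [-0.0, 1.0, 0.0]]
[[-1.0, -0.001, 0.0], [0.0, 0.0, 1.0], [-0.001, 1.0, -0.0]]
[[-1.0, 0.0, -0.001], [-0.001, 0.0, 1.0], [0.0, 1.0, -0.0]]
[-4.000e-04  2.737e-01  1.110e-01  5.884e-01  1.140e-01  3.918e-01
  3.399e-01] 0.0001191851339881339
([-0.4235, 0.6987, 2.1372, 2.3429, 0.4521, -1.2321], [0.6164, -0.0394, 0.0561], [-0.3124, 0.2847, -0.6125, 0.668])
```

```bash
cat >> kin.py <<'E'
P=[-4e-4,.2737,.1110,.5884,.1140,.3918,.3399]
C=np.array([[-1,0,0],[0,0,1],[0,1,0.]])
LO=np.array([-3.08,-.75,.22,-1.43,0,-2.85]);HI=np.array([3.08,2.2,2.44,4.57,2.65,2.85])
def ik(x,M,q0):
    def f(q):
        y,A=fk(q,P);return np.r_[(y-x)*5,(R.from_matrix((A@C).T@M)).as_rotvec()]
    s=least_squares(f,np.clip(q0,LO+.001,HI-.001),bounds=(LO,HI));return s.x,np.abs(s.fun).max()
def iks(x,M,n=40,seed=0):
    r=np.random.default_rng(seed);out=[]
    for _ in range(n):
        q,e=ik(x,M,r.uniform(LO,HI))
        if e<1e-3 and not any(np.abs(q-k).max()<.02 for k in out): out.append(q)
    return out
E
python3 - <<'E'
from kin import *
G=np.array([.479,-.36,.055])
for p in(30,40,50):
  for sx in(-1,1):
    M=pose(-88.5,-p,sx)
    print(p,sx,[k.round(2).tolist() for k in iks(G+.019*M[:,1],M)])
E
```

```text
30 -1 [[-0.98, 0.87, 1.32, 0.27, 1.41, 2.03]]
30 1 [[-0.98, 0.87, 1.32, 0.27, 1.41, -1.11]]
40 -1 [[-1.01, 0.95, 1.22, 0.33, 1.59, 2.0]]
40 1 [[-1.01, 0.95, 1.22, 0.33, 1.59, -1.14]]
50 -1 [[-1.04, 1.04, 1.12, 0.39, 1.77, 1.99]]
50 1 [[-1.04, 1.04, 1.12, 0.39, 1.77, -1.15]]
```

```bash
cat > /tmp/p.py <<'E'
from kin import *
from scipy.spatial.transform import Slerp
M0=R.from_quat([-.3124,.2847,-.6125,.668]).as_matrix();q=np.array([-.4235,.6987,2.1372,2.3429,.4521,-1.2321])
p=50;M1=pose(-88.5,-p,-1)
print(np.degrees((R.from_matrix(M0).inv()*R.from_matrix(M1)).as_rotvec()))
S=Slerp([0,1],R.from_matrix([M0,M1]))
G0=np.array([.6164,-.0394,.0561])-.019*M0[:,1]
W=[(0,G0),(0,G0+[-.03,-.02,.13]),(.5,np.array([.50,-.15,.24])),(1,np.array([.479,-.36,.16])),(1,np.array([.479,-.36,.055]))]
for (s0,g0),(s1,g1) in zip(W,W[1:]):
    for k in range(1,13):
        u=k/12;s=s0+u*(s1-s0);g=g0+u*(g1-g0);M=S(s).as_matrix();x=g+.019*M[:,1]
        qn,e=ik(x,M,q);cap=M@(M0.T@[0,0,1])
        if k%3==0 or np.abs(qn-q).max()>.2: print(k,g.round(3),qn.round(2),"e%.4f"%e,"dq%.2f"%np.abs(qn-q).max(),"a",M[:,1].round(2),"cap",cap.round(2))
        q=qn
E
python3 /tmp/p.py
```

```text
[-67.67648628 101.26940579   8.97651808]
3 [ 0.597 -0.045  0.103] [-0.44  0.61  2.14  2.18  0.41 -1.07] e0.0000 dq0.06 a [ 0.64  0.05 -0.77] cap [0. 0. 1.]
6 [ 0.589 -0.05   0.136] [-0.46  0.53  2.14  1.96  0.37 -0.86] e0.0000 dq0.08 a [ 0.64  0.05 -0.77] cap [0. 0. 1.]
9 [ 0.582 -0.055  0.168] [-0.49  0.44  2.13  1.69  0.36 -0.59] e0.0000 dq0.09 a [ 0.64  0.05 -0.77] cap [0. 0. 1.]
12 [ 0.574 -0.06   0.201] [-0.51  0.36  2.11  1.41  0.37 -0.31] e0.0000 dq0.09 a [ 0.64  0.05 -0.77] cap [0. 0. 1.]
1 [ 0.568 -0.068  0.204] [-0.52  0.34  2.08  1.15  0.39  0.02] e0.0000 dq0.33 a [ 0.6   0.06 -0.8 ] cap [ 0.05 -0.05  1.  ]
2 [ 0.562 -0.075  0.207] [-0.53  0.32  2.05  0.93  0.44  0.29] e0.0000 dq0.28 a [ 0.56  0.07 -0.82] cap [ 0.1  -0.1   0.99]
3 [ 0.556 -0.083  0.21 ] [-0.55  0.31  2.01  0.78  0.51  0.51] e0.0000 dq0.22 a [ 0.52  0.08 -0.85] cap [ 0.15 -0.15  0.98]
6 [ 0.537 -0.105  0.22 ] [-0.6   0.3   1.9   0.52  0.74  0.93] e0.0000 dq0.11 a [ 0.4   0.13 -0.91] cap [ 0.26 -0.32  0.91]
9 [ 0.519 -0.128  0.23 ] [-0.66  0.32  1.8   0.42  0.98  1.19] e0.0000 dq0.08 a [ 0.27  0.21 -0.94] ca
[... 437 characters left out ...]
0.37  1.73  1.86] e0.0000 dq0.06 a [-0.02  0.66 -0.75] cap [ 0.17 -0.97  0.16]
12 [ 0.479 -0.36   0.16 ] [-1.04  0.91  1.11  0.4   1.91  2.05] e0.0000 dq0.07 a [-0.02  0.77 -0.64] cap [ 0.02 -1.    0.  ]
3 [ 0.479 -0.36   0.134] [-1.04  0.94  1.11  0.4   1.87  2.04] e0.0000 dq0.01 a [-0.02  0.77 -0.64] cap [ 0.02 -1.    0.  ]
6 [ 0.479 -0.36   0.108] [-1.04  0.97  1.12  0.4   1.84  2.02] e0.0000 dq0.01 a [-0.02  0.77 -0.64] cap [ 0.02 -1.    0.  ]
9 [ 0.479 -0.36   0.081] [-1.04  1.    1.12  0.39  1.8   2.01] e0.0000 dq0.01 a [-0.02  0.77 -0.64] cap [ 0.02 -1.    0.  ]
12 [ 0.479 -0.36   0.055] [-1.04  1.04  1.12  0.39  1.77  1.99] e0.0000 dq0.01 a [-0.02  0.77 -0.64] cap [ 0.02 -1.    0.  ]
```

```bash
cat > /tmp/m.py <<'E'
from kin import *
from rig import *
from scipy.spatial.transform import Slerp
o=get_obs();R0=R.from_quat(o["tool_rot"]);M0=R0.as_matrix();M1=pose(-88.5,-50,-1)
S=Slerp([0,1],R.from_matrix([M0,M1]));G0=o["position"]-.019*M0[:,1]
print("lift shift mm",(M0.T@np.array([-30,-20,130])).round(1))
W=[(0,G0+[-.03,-.02,.13]),(.5,np.array([.50,-.15,.24])),(1,np.array([.479,-.36,.16]))]
M=M0
x0=W[0][1]+.019*M0[:,1]
for (s0,g0),(s1,g1) in zip(W,W[1:]):
    for k in range(1,9):
        u=k/8;m=S(s0+u*(s1-s0)).as_matrix();g=g0+u*(g1-g0);x=g+.019*m[:,1]
        print((M0.T@(x-x0)*1000).round(0),R.from_matrix(M0.T@m).as_rotvec().round(3))
E
python3 /tmp/m.py
```

```text
lift shift mm [  17.6 -119.9   59.3]
[ 10. -10.  -6.] [-0.074  0.11   0.01 ]
[ 20. -21. -12.] [-0.148  0.221  0.02 ]
[ 30. -31. -18.] [-0.221  0.331  0.029]
[ 39. -42. -24.] [-0.295  0.442  0.039]
[ 49. -53. -30.] [-0.369  0.552  0.049]
[ 58. -64. -35.] [-0.443  0.663  0.059]
[ 68. -75. -41.] [-0.517  0.773  0.068]
[ 77. -86. -46.] [-0.591  0.884  0.078]
[102. -82. -57.] [-0.664  0.994  0.088]
[127. -78. -67.] [-0.738  1.105  0.098]
[151. -74. -78.] [-0.812  1.215  0.108]
[176. -70. -88.] [-0.886  1.326  0.117]
[201. -67. -98.] [-0.96   1.436  0.127]
[ 226.  -63. -107.] [-1.033  1.547  0.137]
[ 250.  -59. -117.] [-1.107  1.657  0.147]
[ 275.  -55. -126.] [-1.181  1.767  0.157]
```

>>> jog_arm:
  series:
    - [1,-5,3,0,0,0,1]
    - [3,-20,10,0,0,0,1]
    - [6,-40,20,0,0,0,1]
    - [9,-60,30,0,0,0,1]
    - [12,-80,40,0,0,0,1]
    - [15,-100,50,0,0,0,1]
    - [17,-115,57,0,0,0,1]
    - [18,-120,59,0,0,0,1]
    - [18,-120,59,0,0,0,1]

```text
time: 5.65
position: [0.5858, -0.0601, 0.1866]
tool_rot: [-0.312, 0.284, -0.613, 0.668]
ft_force: [-0.4, 1.4, -1.7]
grip_width: 0.0249
```

```bash
python3 - <<'E'
from h import *
from rig import *
o=get_obs();print(o['grip_width'],o['ft_force'],o['q'].round(3) if hasattr(o['q'],'round') else o['q'])
c=camera("scene");np.savez(f"scene4.npz",**c);i=c["img"][:,:,::-1]
cv2.imwrite(f"pics/scene4.png",cv2.resize(i[120:270,150:350],None,fx=4,fy=4,interpolation=cv2.INTER_CUBIC))
E
```

```text
0.024889701952755538 [-0.35092243  1.37142817 -1.7187588 ] [-0.509  0.358  2.115  1.414  0.372 -0.313]
```

View pics/scene4.png

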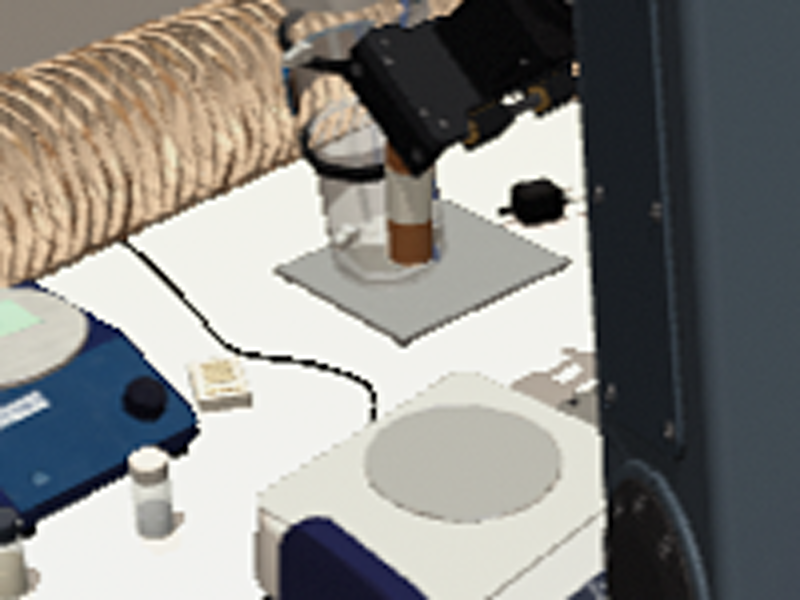

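```bash
python3 - <<'E'
from h import *
c=load("scene4.npz")
for x,y in((.574,-.062),(.576,-.063)):
  for z in(.11,.12,.13): print(x,y,z,proj(c,[(x,y,z)]))
s=load("scene3.npz");print(proj(s,[(.605,-.041,0)]))
from rig import *
t=camera("top");np.savez("top4.npz",**t)
cv2.imwrite("pics/top4.png",cv2.resize(t["img"][120:250,180:330,::-1],None,fx=5,fy=5,interpolation=cv2.INTER_CUBIC))
P=np.array([[*dep(t,u,v),u,v] for v in range(130,215) for u in range(215,275)])
print(P[(P[:,2]>.2)&(P[:,0]>.56)&(P[:,0]<.6)].mean(0),len(P[(P[:,2]>.2)&(P[:,0]>.56)&(P[:,0]<.6)]))
Q=P[(P[:,0]>.555)&(P[:,0]<.6)&(abs(P[:,1]+.062)<.02)];print(np.sort(Q[:,2])[::-8][:20].round(3))
print(get_obs()["grip_width"])
E
```

```text
0.574 -0.062 0.11 [[252.62127737 189.67242786]]
0.574 -0.062 0.12 [[252.59816163 186.28463674]]
0.574 -0.062 0.13 [[252.57483628 182.86612515]]
0.576 -0.063 0.11 [[252.38476689 189.26577973]]
0.576 -0.063 0.12 [[252.36062231 185.88157162]]
0.576 -0.063 0.13 [[252.33625914 182.46672482]]
[[239.47644721 223.3435974 ]]
[ 5.71918196e-01 -6.37279983e-02  2.39772650e-01  2.46066901e+02
  1.70806338e+02] 284
[0.253 0.251 0.251 0.251 0.251 0.25  0.25  0.25  0.25  0.25  0.249 0.249
 0.249 0.249 0.249 0.249 0.249 0.248 0.248 0.248]
0.025251535663083864
```

View pics/top4.png

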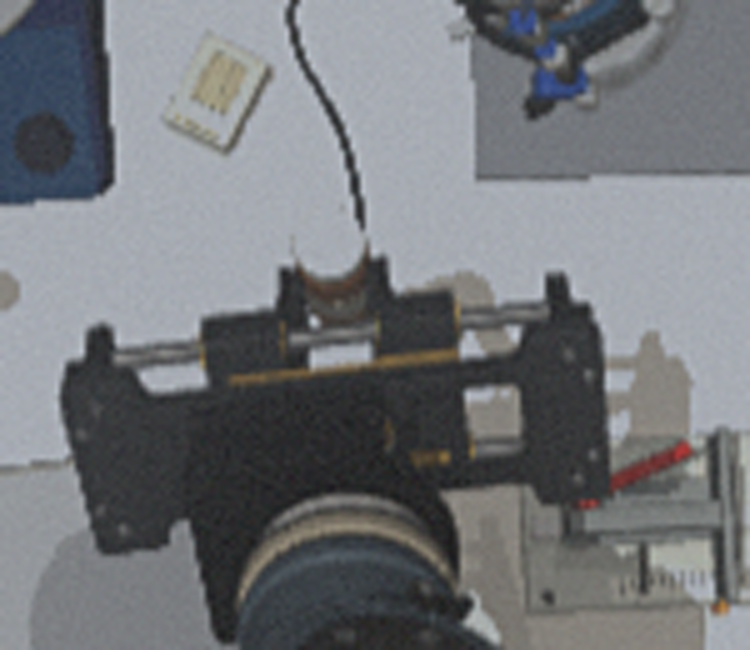

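>>> jog_arm:
  series:
    - [5,-5,-3,-0.037,0.055,0.005,1]
    - [10,-10,-6,-0.074,0.11,0.01,1]
    - [15,-15,-9,-0.11,0.165,0.015,1]
    - [20,-21,-12,-0.148,0.221,0.02,1]
    - [30,-31,-18,-0.221,0.331,0.029,1]
    - [39,-42,-24,-0.295,0.442,0.039,1]
    - [49,-53,-30,-0.369,0.552,0.049,1]
    - [58,-64,-35,-0.443,0.663,0.059,1]
    - [68,-75,-41,-0.517,0.773,0.068,1]
    - [77,-86,-46,-0.591,0.884,0.078,1]
    - [102,-82,-57,-0.664,0.994,0.088,1]
    - [127,-78,-67,-0.738,1.105,0.098,1]
    - [151,-74,-78,-0.812,1.215,0.108,1]
    - [176,-70,-88,-0.886,1.326,0.117,1]
    - [201,-67,-98,-0.96,1.436,0.127,1]
    - [226,-63,-107,-1.033,1.547,0.137,1]
    - [250,-59,-117,-1.107,1.657,0.147,1]
    - [275,-55,-126,-1.181,1.767,0.157,1]
    - [275,-55,-126,-1.181,1.767,0.157,1]

```text
time: 8.12
position: [0.4777, -0.3474, 0.1435]
tool_rot: [-0.011, 0.94, -0.341, 0.003]
ft_force: [-0.1, -0.1, -1.7]
grip_width: 0.0251
```

```bash
python3 - <<'E'
from h import *
from rig import *
o=get_obs();print({k:np.round(v,3).tolist() for k,v in o.items()})
for n in("scene","top"):
    c=camera(n);np.savez(f"{n}5.npz",**c);i=c["img"][:,:,::-1]
    i=i[180:270,270:430] if n=="top" else i[130:270,200:420]
    cv2.imwrite(f"pics/{n}5.png",cv2.resize(i,None,fx=5 if n=="top" else 3.6,fy=5 if n=="top" else 3.6,interpolation=cv2.INTER_CUBIC))
E
```

```text
{'time': 8.125, 'q': [-1.042, 0.914, 1.104, 0.404, 1.907, 2.053], 'joint_velocities': [0.043, -0.066, 0.045, 0.026, 0.016, -0.025], 'joint_torque': [-0.931, -56.453, -15.479, 1.335, 2.714, 0.113], 'position': [0.478, -0.347, 0.143], 'tool_rot': [-0.011, 0.94, -0.341, 0.003], 'ft_force': [-0.137, -0.118, -1.694], 'moment': [-0.542, -0.012, 0.017], 'grip_width': 0.025}
```

View pics/scene5.png

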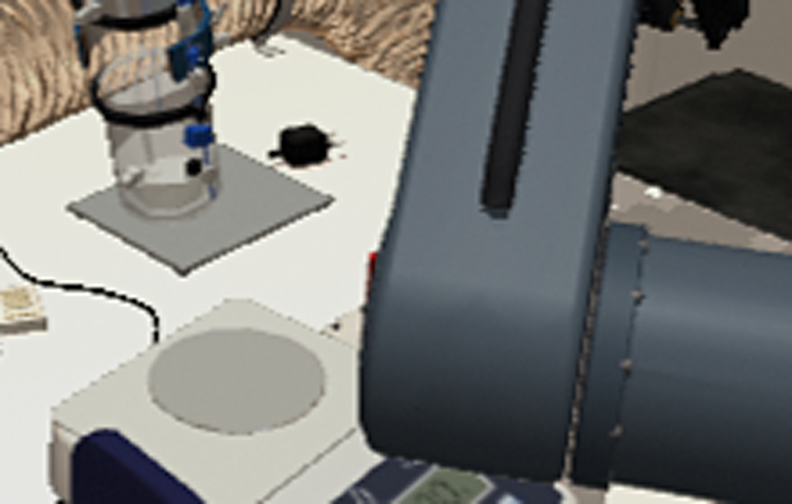

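View pics/top5.png

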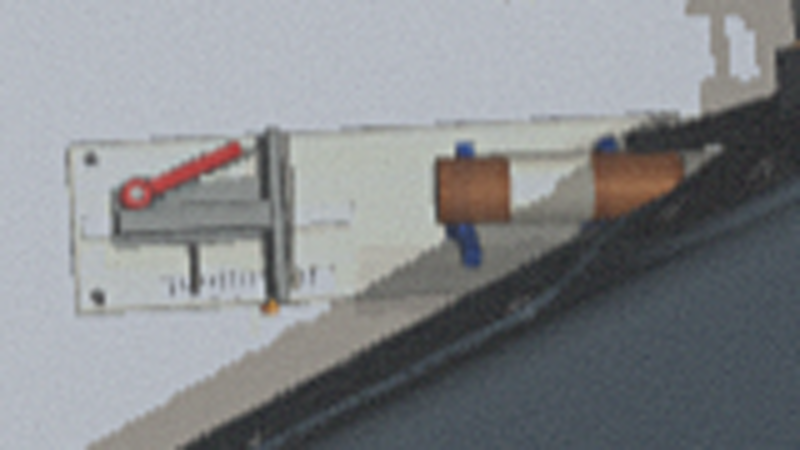

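```bash
python3 - <<'E'
from h import *
c=load("top5.npz")
h=cv2.cvtColor(c["img"],cv2.COLOR_RGB2HSV)
m=np.zeros((420,560),bool);m[205:230,350:415]=1
am=m&(((h[...,0]<15)&(h[...,1]>110)))
ys,xs=np.where(am);P=np.array([[*dep(c,x,y),x,y] for x,y in zip(xs,ys)])
P=P[P[:,2]>.1]
print(len(P),P.min(0).round(3),P.max(0).round(3))
for y0 in np.arange(-.42,-.29,.01):
    Q=P[abs(P[:,1]-y0)<.005]
    if len(Q)>2: print(y0.round(3),"x",Q[:,0].min().round(4),Q[:,0].max().round(4),"ztop",np.percentile(Q[:,2],90).round(4), "rows",Q[:,4].min(),Q[:,4].max())
for u in(356.9,357.4): print(onz(c,u,217.6,.16))
for r in(211.2,224.5): print("edge",onz(c,365,r,.16))
o,d=ray(c,0,0);print("cam",o)
from rig import *
o=get_obs();A=R.from_quat(o["tool_rot"]).as_matrix();print("G",o["position"]-.019*A[:,1],A.round(3).tolist())
E
```

```text
237 [ 4.68e-01 -3.90e-01  1.54e-01  3.58e+02  2.11e+02] [ 4.91e-01 -2.92e-01  1.74e-01  4.05e+02  2.23e+02]
-0.39 x 0.4798 0.4907 ztop 0.1724 rows 211.0 216.0
-0.38 x 0.474 0.4887 ztop 0.1725 rows 212.0 219.0
-0.37 x 0.4683 0.489 ztop 0.171 rows 212.0 222.0
-0.36 x 0.4684 0.4893 ztop 0.17 rows 212.0 222.0
-0.32 x 0.4697 0.4888 ztop 0.1638 rows 213.0 222.0
-0.31 x 0.472 0.4889 ztop 0.1639 rows 213.0 221.0
-0.3 x 0.4724 0.4894 ztop 0.1633 rows 213.0 221.0
[ 0.47983968 -0.29036187  0.16      ]
[ 0.47981061 -0.29141735  0.16      ]
edge [ 0.49290027 -0.30805716  0.16      ]
edge [ 0.46481496 -0.30682128  0.16      ]
cam [ 0.43348249 -0.11182255  1.03693109]
G [ 0.47908876 -0.35963838  0.15888576] [[-1.0, -0.02, 0.017], [-0.026, 0.767, -0.641], [-0.0, -0.641, -0.767]]
```

```bash
python3 - <<'E'
from kin import *
from rig import *
o=get_obs()
s,rv=rel(o,(.479,-.3665,.071),pose(-88.5,-53.4,-1))
c=load("top5.npz")
for n,(u,v),z in(("stopplate top -y edge",(270+266/5,180+200/5),.074),("stop +y edge",(270+291/5,180+200/5),.074),("mark",(270+270/5,180+307/5),.01),("pointer",(270+194/5,180+290/5),.012),("levertip",(270+238/5,180+150/5),.068),("pivot",(270+137/5,180+193/5),.068)): print(n,onz(c,u,v,z).round(4),dep(c,u,v).round(3))
E
```

```text
tcp [ 0.4786 -0.3513  0.0597] shift [ 0.3 51.1 70.8] rv [-0.057  0.    -0.   ] deg 3.3
stopplate top -y edge [ 0.481  -0.2296  0.074 ] [ 0.481 -0.23   0.07 ]
stop +y edge [ 0.4807 -0.2412  0.074 ] [ 0.484 -0.249  0.012]
mark [ 0.4314 -0.2374  0.01  ] [ 0.431 -0.237  0.013]
pointer [ 0.4408 -0.2002  0.012 ] [ 0.441 -0.2    0.01 ]
levertip [ 0.505  -0.2181  0.068 ] [ 0.505 -0.219  0.064]
pivot [ 0.4862 -0.1703  0.068 ] [ 0.486 -0.17   0.077]
```

>>> jog_arm:
  series:
    - [0,3,5,-0.02,0,0,1]
    - [0,10,14,-0.04,0,0,1]
    - [0,18,25,-0.057,0,0,1]
    - [0,27,37,-0.057,0,0,1]
    - [0,36,50,-0.057,0,0,1]
    - [0,43,60,-0.057,0,0,1]
    - [0,48,67,-0.057,0,0,1]
    - [0,51,71,-0.057,0,0,1]
    - [0,51,71,-0.057,0,0,1]
    - [0,51,71,-0.057,0,0,1]

```text
time: 9.48
position: [0.4792, -0.3523, 0.0611]
tool_rot: [-0.012, 0.949, -0.315, 0.005]
ft_force: [0.6, -1.1, -1.8]
grip_width: 0.0249
```

```bash
cat > /tmp/b.py <<'E'
from h import *
from rig import *
import sys
k=sys.argv[1]
o=get_obs();A=R.from_quat(o["tool_rot"]).as_matrix();print("G",(o["position"]-.019*A[:,1]).round(4),"F",np.round(o["ft_force"],1),o["grip_width"],o["time"])
c=camera("top");np.savez(f"top{k}.npz",**c)
cv2.imwrite(f"pics/top{k}.png",cv2.resize(c["img"][180:270,270:430,::-1],None,fx=5,fy=5,interpolation=cv2.INTER_CUBIC))
h=cv2.cvtColor(c["img"],cv2.COLOR_RGB2HSV)
m=np.zeros((420,560),bool);m[205:230,340:415]=1
am=m&(((h[...,0]<15)&(h[...,1]>110)))
ys,xs=np.where(am);P=np.array([[*dep(c,x,y),x,y] for x,y in zip(xs,ys)])
P=P[P[:,2]>.045];print(len(P),P.min(0).round(3),P.max(0).round(3))
for y0 in np.arange(-.42,-.28,.01):
    Q=P[abs(P[:,1]-y0)<.005]
    if len(Q)>2: print(y0.round(3),"x",Q[:,0].min().round(4),Q[:,0].max().round(4),"ztop",np.percentile(Q[:,2],90).round(4))
E
python3 /tmp/b.py 6
```

```text
G [ 0.4796 -0.3675  0.0725] F [ 0.6 -1.1 -1.8] 0.024869530139575848 9.475
175 [ 4.33e-01 -3.97e-01  7.30e-02  3.54e+02  2.14e+02] [ 4.910e-01 -1.120e-01  1.037e+00  3.970e+02  2.240e+02]
-0.4 x 0.4848 0.4896 ztop 0.0871
-0.39 x 0.4784 0.49 ztop 0.0872
-0.38 x 0.4742 0.4878 ztop 0.086
-0.37 x 0.4701 0.4908 ztop 0.0854
-0.36 x 0.4723 0.4883 ztop 0.0838
-0.33 x 0.4712 0.4896 ztop 0.0796
-0.32 x 0.4714 0.4899 ztop 0.0814
-0.31 x 0.4717 0.4902 ztop 0.0802
-0.3 x 0.4697 0.4904 ztop 0.0804
```

View pics/top6.png

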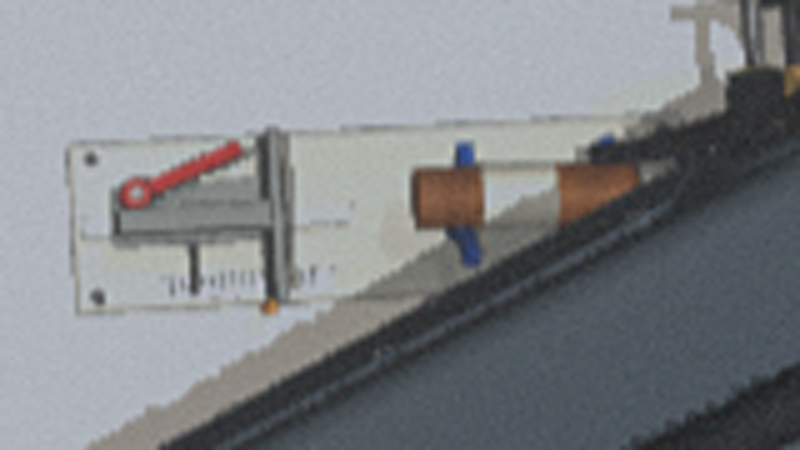

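>>> jog_arm:
  series:
    - [0,2,3,-0.01,0,0,1]
    - [0,4,6,-0.03,0,0,1]
    - [0,5.5,7.5,-0.03,0,0,1]
    - [0,6.5,9,-0.03,0,0,1]
    - [0,6.5,9,-0.03,0,0,1]

```text
time: 10.15
position: [0.479, -0.3521, 0.0494]
tool_rot: [-0.013, 0.954, -0.301, 0.004]
ft_force: [-1.1, 0.2, -1.5]
grip_width: 0.0252
```

```bash
python3 /tmp/b.py 7; ls pics
```

```text
G [ 0.4794 -0.3677  0.0603] F [-1.1  0.2 -1.5] 0.025184881690768934 10.15
178 [ 4.33e-01 -3.98e-01  6.10e-02  3.53e+02  2.14e+02] [ 4.920e-01 -1.120e-01  1.037e+00  3.950e+02  2.240e+02]
-0.4 x 0.4836 0.4906 ztop 0.0716
-0.39 x 0.4792 0.4885 ztop 0.0731
-0.38 x 0.4726 0.4914 ztop 0.0733
-0.37 x 0.4683 0.4916 ztop 0.0726
-0.36 x 0.4727 0.4867 ztop 0.0728
-0.33 x 0.4696 0.4902 ztop 0.0704
-0.32 x 0.4718 0.4907 ztop 0.0699
-0.31 x 0.47 0.491 ztop 0.07
-0.3 x 0.4726 0.4887 ztop 0.0694
s1.png
scene0.png
scene1.png
scene2.png
scene3.png
scene4.png
scene5.png
t1.png
t2.png
top0.png
top1.png
top2.png
top3.png
top4.png
top5.png
top6.png
top7.png
```

>>> jog_arm:
  series:
    - [0,0.6,0.8,0,0,0,1]
    - [0,1.2,1.6,0,0,0,1]
    - [0,1.8,2.4,0,0,0,1]
    - [0,1.8,2.4,0,0,0,1]
  grip_force: 12

```text
time: 10.7
position: [0.479, -0.3521, 0.0465]
tool_rot: [-0.013, 0.954, -0.301, 0.004]
ft_force: [-0.6, -0.0, -1.0]
grip_width: 0.0265
```

>>> jog_arm:
  series:
    - [0,0.6,0.8,0,0,0,1]
    - [0,1.2,1.6,0,0,0,1]
    - [0,1.2,1.6,0,0,0,1]

```text
time: 11.08
position: [0.4789, -0.3521, 0.0446]
tool_rot: [-0.013, 0.954, -0.301, 0.004]
ft_force: [-0.2, -0.7, -0.6]
grip_width: 0.0269
```

```bash
python3 /tmp/b.py 8
```

```text
G [ 0.4793 -0.3676  0.0555] F [-0.2 -0.7 -0.6] 0.02685736627780438 11.075
167 [ 4.61e-01 -3.97e-01  5.90e-02  3.53e+02  2.14e+02] [ 4.92e-01 -2.74e-01  4.84e-01  3.94e+02  2.24e+02]
-0.39 x 0.4792 0.4888 ztop 0.0702
-0.38 x 0.4728 0.4864 ztop 0.0698
-0.37 x 0.4685 0.4917 ztop 0.0696
-0.33 x 0.4695 0.4904 ztop 0.0694
-0.32 x 0.4717 0.4857 ztop 0.0703
-0.31 x 0.4699 0.4909 ztop 0.0709
-0.3 x 0.47 0.4889 ztop 0.0702
```

>>> jog_arm:
  series:
    - [0,0.6,0.8,0,0,0,1]
    - [0,1.2,1.6,0,0,0,1]
    - [0,1.2,1.6,0,0,0,1]

```text
time: 11.5
position: [0.4788, -0.3521, 0.0439]
tool_rot: [-0.013, 0.954, -0.3, 0.004]
ft_force: [-3.0, -1.7, 4.4]
grip_width: 0.0269
```

>>> jog_arm:
  series:
    - [0,0.6,0.8,0,0,0,1]
    - [0,0.6,0.8,0,0,0,0.3]
    - [0,0.6,0.8,0,0,0,0.2]
    - [0,0.6,0.8,0,0,0,0]
    - [0,0.6,0.8,0,0,0,-0.1]
    - [0,0.6,0.8,0,0,0,-0.1]

```text
time: 12.25
position: [0.4793, -0.3518, 0.0413]
tool_rot: [-0.012, 0.954, -0.301, 0.004]
ft_force: [1.0, 0.6, 0.5]
grip_width: 0.0467
```

```bash
python3 /tmp/b.py 9
```

```text
G [ 0.4797 -0.3674  0.0522] F [1.  0.6 0.5] 0.04666497585127807 12.25
167 [ 4.67e-01 -3.98e-01  5.50e-02  3.53e+02  2.15e+02] [ 4.90e-01 -3.00e-01  7.10e-02  3.94e+02  2.25e+02]
-0.4 x 0.4839 0.4888 ztop 0.0632
-0.39 x 0.4794 0.4885 ztop 0.0662
-0.38 x 0.4751 0.489 ztop 0.0666
-0.37 x 0.4686 0.4898 ztop 0.0674
-0.33 x 0.4674 0.4834 ztop 0.0671
-0.32 x 0.4674 0.4882 ztop 0.0664
-0.31 x 0.4676 0.4865 ztop 0.0681
-0.3 x 0.4679 0.4865 ztop 0.0668
```

View pics/top9.png

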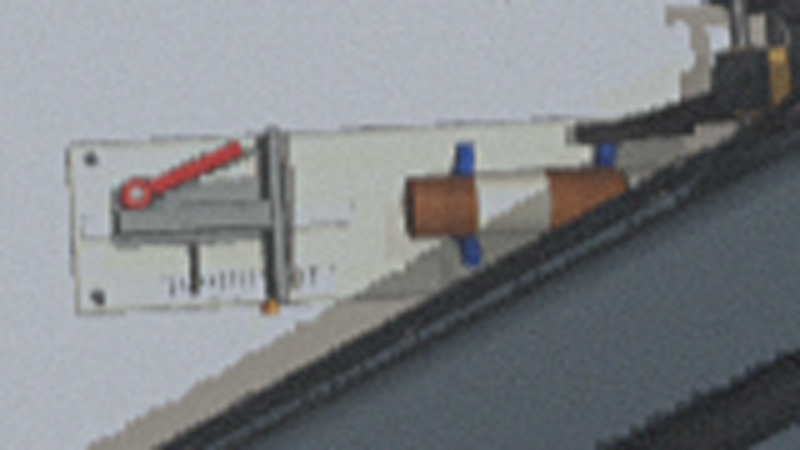

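```bash
cat > /tmp/r.py <<'E'
from kin import *
from rig import *
from scipy.spatial.transform import Slerp
o=get_obs();R0=R.from_quat(o["tool_rot"]);M0=R0.as_matrix();M1=pose(-88.5,0,-1);q=np.array(o["q"])
x0=np.array(o["position"]);print(np.abs(fk(q,P)[0]-x0).max())
S=Slerp([0,1],R.from_matrix([M0,M1]))
W=[(0,x0),(0,x0-.06*M0[:,1]),(.3,x0-.06*M0[:,1]+[0,-0.0,.07]),(1,np.array([.486,-.205,.13])),(1,np.array([.487,-.205,.041]))]
for (s0,g0),(s1,g1) in zip(W,W[1:]):
    for k in range(1,9):
        u=k/8;s=s0+u*(s1-s0);x=g0+u*(g1-g0);M=S(s).as_matrix()
        qn,e=ik(x,M,q)
        if k%2==0: print(x.round(3),(M0.T@(x-x0)*1000).round(0),R.from_matrix(M0.T@M).as_rotvec().round(3),qn.round(2),"e%.4f dq%.2f"%(e,np.abs(qn-q).max()))
        q=qn
c=load("top9.npz")
print("foot y",onz(c,351.5,180+208/5,.055),"stop ends",onz(c,270+275/5,180+127/5,.074),onz(c,270+283/5,180+300/5,.06))
E
python3 /tmp/r.py
```

```text
0.00025053633378725737
[ 0.48  -0.364  0.05 ] [  0. -15.   0.] [0. 0. 0.] [-1.06  1.09  1.02  0.41  1.9   2.01] e0.0000 dq0.02
[ 0.48  -0.376  0.059] [  0. -30.   0.] [0. 0. 0.] [-1.07  1.09  0.99  0.41  1.93  2.01] e0.0000 dq0.02
[ 0.48  -0.389  0.067] [  0. -45.   0.] [0. 0. 0.] [-1.07  1.1   0.95  0.41  1.97  2.02] e0.0000 dq0.02
[ 0.48  -0.401  0.076] [  0. -60.   0.] [0. 0. 0.] [-1.08  1.1   0.91  0.41  2.    2.03] e0.0000 dq0.02
[ 0.48  -0.401  0.093] [ -0. -70. -14.] [ 0.072  0.    -0.   ] [-1.07  1.04  0.96  0.39  1.95  2.03] e0.0000 dq0.03
[ 0.48  -0.401  0.111] [ -0. -80. -29.] [ 0.144  0.    -0.   ] [-1.06  0.98  1.    0.36  1.9   2.04] e0.0000 dq0.03
[ 0.48  -0.401  0.128] [ -0. -90. -43.] [ 0.216  0.    -0.   ] [-1.05  0.92  1.03  0.34  1.85  2.04] e0.0000 dq0.03
[ 0.48  -0.401  0.146] [  -0. -100.  -57.] [ 0.288  0.    -0.   ] [-1.04  0.86  1.07  0.31  1.81  2.05] e0.0000 dq0.03
[ 0.482 -0.352  0.142] [ -3. -58. -82.] [ 0.456  0.    -0.   ] [-0.97  0.74  1.28  0.26  1.56  2.08] e0.0000 dq0.12
[ 0.483 -0.303  0.138] [  -5.  -15. -107.] [ 0.624  0.    -0.   ] [-0.88  0.63
[... 167 characters left out ...]
 -0.205  0.13 ] [ -11.   69. -157.] [ 0.96  0.   -0.  ] [-0.61  0.48  1.74  0.    0.93  2.5 ] e0.0000 dq0.12
[ 0.486 -0.205  0.108] [ -11.   82. -138.] [ 0.96  0.   -0.  ] [-0.61  0.51  1.75 -0.    0.87  2.5 ] e0.0000 dq0.03
[ 0.486 -0.205  0.086] [ -11.   95. -120.] [ 0.96  0.   -0.  ] [-0.61  0.55  1.77 -0.    0.82  2.5 ] e0.0000 dq0.03
[ 0.487 -0.205  0.063] [ -11.  108. -102.] [ 0.96  0.   -0.  ] [-0.61  0.59  1.78  0.    0.77  2.51] e0.0000 dq0.03
[ 0.487 -0.205  0.041] [-12. 120. -84.] [ 0.96  0.   -0.  ] [-0.61  0.63  1.8   0.    0.72  2.51] e0.0000 dq0.03
foot y [ 0.47629016 -0.29858312  0.055     ] stop ends [ 0.51477042 -0.23499347  0.074     ] [ 0.43460677 -0.23753846  0.06      ]
```

>>> jog_arm:
  series:
    - [0,-6,0,0,0,0,-0.1]
    - [0,-18,0,0,0,0,-0.1]
    - [0,-32,0,0,0,0,-0.1]
    - [0,-46,0,0,0,0,-0.1]
    - [0,-60,0,0,0,0,-0.1]
    - [0,-70,-14,0.07,0,0,-0.2]
    - [0,-85,-36,0.18,0,0,-0.43]
    - [0,-100,-57,0.288,0,0,-0.43]
    - [-1,-79,-70,0.37,0,0,-0.43]
    - [-3,-58,-82,0.456,0,0,-0.43]
    - [-4,-36,-95,0.54,0,0,-0.43]
    - [-5,-15,-107,0.624,0,0,-0.43]
    - [-7,6,-120,0.71,0,0,-0.43]
    - [-8,27,-132,0.792,0,0,-0.43]
    - [-9,48,-145,0.87,0,0,-0.43]
    - [-11,66,-155,0.95,0,0,-0.43]
    - [-11,69,-157,0.96,0,0,-0.43]
    - [-11,69,-157,0.96,0,0,-0.43]
    - [-11,69,-157,0.96,0,0,-0.43]

```text
time: 14.68
position: [0.4868, -0.2069, 0.1307]
tool_rot: [0.008, -0.707, 0.707, -0.009]
ft_force: [0.1, -0.3, -0.4]
grip_width: 0.0624
```

```bash
python3 - <<'E'
from h import *
from rig import *
o=get_obs();print(np.round(o["q"],3),R.from_quat(o["tool_rot"]).as_matrix().round(3).tolist(),o["position"],o["grip_width"],o["time"])
for n in("scene","top"):
    c=camera(n);np.savez(f"{n}10.npz",**c);i=c["img"][:,:,::-1]
    i=i[170:270,260:420] if n=="top" else i[130:270,220:420]
    cv2.imwrite(f"pics/{n}10.png",cv2.resize(i,None,fx=5 if n=="top" else 4,fy=5 if n=="top" else 4,interpolation=cv2.INTER_CUBIC))
E
```

```text
[-0.613  0.478  1.733  0.     0.929  2.504] [[-1.0, 0.001, 0.025], [-0.025, -0.001, -1.0], [-0.001, -1.0, 0.001]] [ 0.48683687 -0.20688983  0.13072504] 0.06236721051341552 14.675
```

View pics/top10.png

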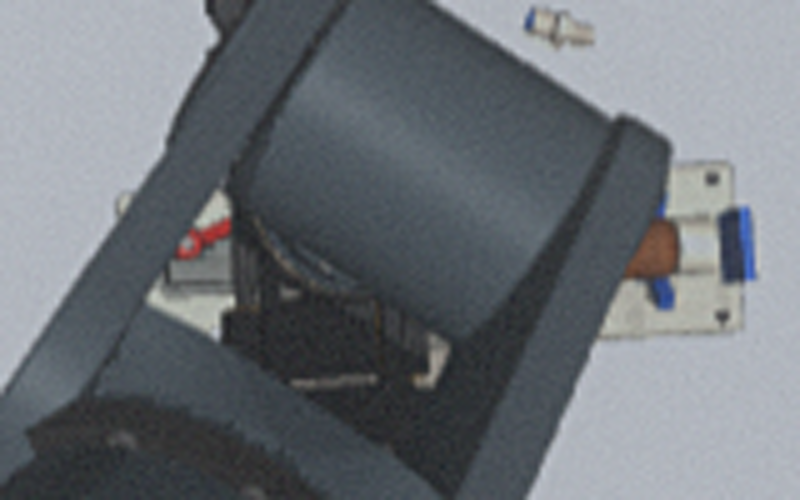

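View pics/scene10.png

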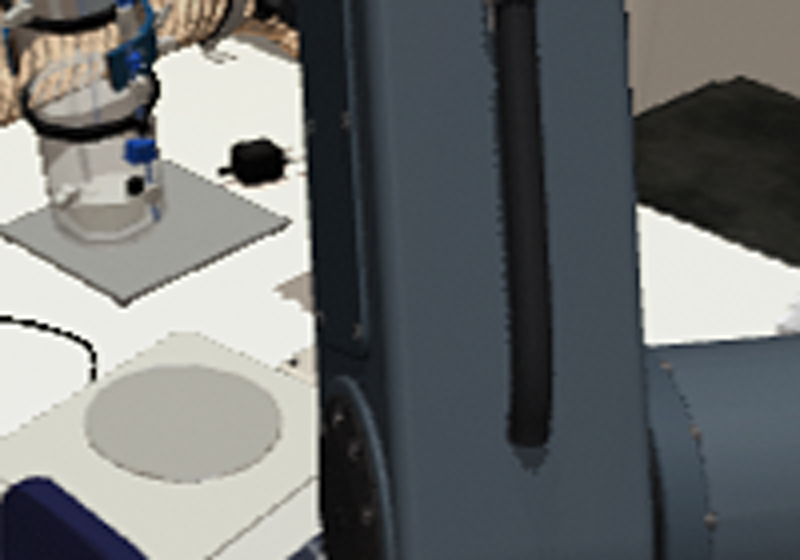

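```bash
python3 - <<'E'
from h import *
ks=[0,5,6,7,8,9]
I=np.mean([load(f"top{k}.npz")["img"].astype(float) for k in ks],0);c=load("top0.npz")
Dp=np.mean([load(f"top{k}.npz")["depth"].astype(float) for k in ks],0)
cv2.imwrite("pics/avg.png",cv2.resize(I[205:250,280:345,::-1].astype(np.uint8),None,fx=12,fy=12,interpolation=cv2.INTER_CUBIC))
g=I.mean(2)
print("pointer rows")
for v in range(228,242):
    print(v,g[v,300:320].astype(int))
# orange centroid
o=np.clip(I[...,0]-I[...,2]-25,0,None)[232:250,310:340];ys,xs=np.mgrid[232:250,310:340]
print("orange",(o*xs).sum()/o.sum(),(o*ys).sum()/o.sum());print(o.astype(int)[4:14,6:24])
E
```

```text
pointer rows
228 [117 117 122 114 111 112 110 102  94 107 126 118 116 133 136 131 134 159
 159 158]
229 [159 159 160 157 157 156 158 124  71 108 162 158 157 164 165 162 163 173
 173 172]
230 [173 173 176 175 175 175 177 140  66 103 176 175 173 173 172 171 170 172
 172 172]
231 [171 174 174 172 172 173 176 165  70 100 176 176 172 172 172 173 172 171
 170 171]
232 [172 173 174 172 173 174 177 175  77 100 177 177 172 174 173 173 172 173
 173 173]
233 [172 172 173 175 172 175 179 177  74  97 181 180 176 176 173 176 173 176
 174 171]
234 [174 175 173 176 173 176 177 176  71  93 178 180 176 176 156 173 143 174
 157 171]
235 [176 174 160 165 158 177 162 179  72  91 144 178 143 173 133 174 142 174
 148 176]
236 [177 176 170 171 147 177 137 179  77  91 125 175 123 174 141 175 150 176
 149 175]
237 [176 176 179 176 129 176 144 154  70  96 165 180 160 178 149 176 169 178
 169 179]
238 [177 176 178 177 125 178 171 168 101 116 179 182 178 178 171 180 178 179
 178 180]
239 [177 178 179 179 163 180 181 179 154 164 181 178 159 160 176 178 175 155
 174 176]
240 [175 176 176 176 174 176 175 169 166 172 169 166 156 153 163 161 157 145
 151 147]
241 [147 143 144 140 155 152 150 141 140 137 151 150 149 149 167 168 168 168
 167 164]
orange 323.868584320361 241.03778905809364
[[ 0  0  0  0  0  0  0  0  0  0  0  0  0  0  0  0  0  0]
 [ 0  0  0  0  0  0  0  0  0  0  0  0  0  0  0  0  0  0]
 [ 0  0  0  0  0  0  0  0  0  0  0  0  0  0  0  0  0  0]
 [ 0  0  0  0  0  0  0  0  0  0  0  0  0  0  0  0  0  0]
 [ 0  0  0  0  0  0  0  0 54  0  0  0  0  0  0  0  0  0]
 [ 0  0  0  0  0  0 12 44 78 41  0  0  0  0  0  0  0  0]
 [ 0  0  0  0  0  0  0 19 38  7  0  0  0  0  0  0  0  0]
 [ 0  0  0  0  0  0  0  0  0  0  0  0  0  0  0  0  0  0]
 [ 0  0  0  0  0  0  0  0  0  0  0  0  0  0  0  0  0  0]
 [ 0  0  0  0  0  0  0  0  0  0  0  0  0  0  0  0  0  0]]
```

View pics/avg.png

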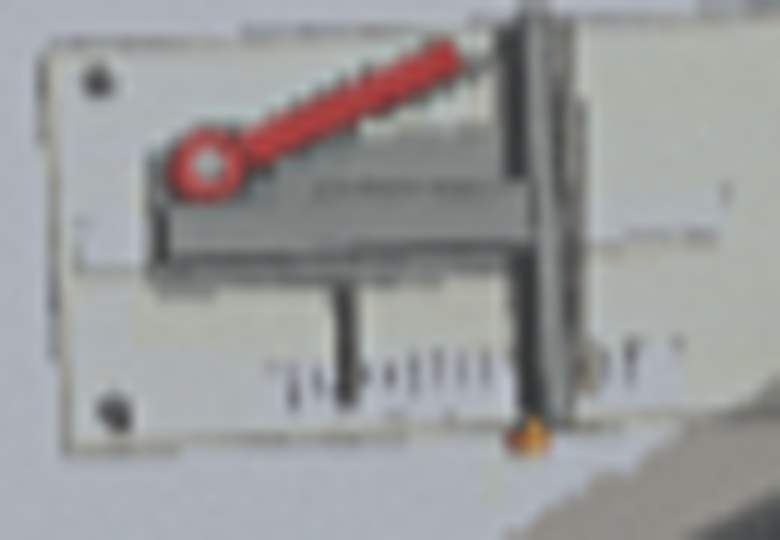

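```bash
python3 - <<'E'
from h import *
c=load("top0.npz");u=np.array([.025,-.9997,0])
p=onz(c,308.44,237.5,.012)
for z in(.010,.012): 
    m=onz(c,323.87,241.0,z);print(p,m,(m-p)@u)
# plate length scale check
I=[(280+57/12-.5+.5,0)]
E
```

```text
[ 0.44202172 -0.19932975  0.012     ] [ 0.43239818 -0.23716522  0.01      ] 0.03758352445865444
[ 0.44202172 -0.19932975  0.012     ] [ 0.4324003  -0.23692111  0.012     ] 0.037339539339201276
```

>>> jog_arm:
  series:
    - [0,10,-1,0,0,0,-0.43]
    - [0,25,-1,0,0,0,-0.43]
    - [0,40,-1,0,0,0,-0.43]
    - [0,55,-1,0,0,0,-0.43]
    - [0,68,-1,0,0,0,-0.43]
    - [0,78,-1,0,0,0,-0.43]
    - [0,86,-1,0,0,0,-0.43]
    - [0,89.5,-1,0,0,0,-0.43]
    - [0,89.5,-1,0,0,0,-0.43]

```text
time: 15.9
position: [0.4862, -0.2042, 0.041]
tool_rot: [0.009, -0.707, 0.707, -0.009]
ft_force: [-0.8, -0.5, 0.7]
grip_width: 0.0622
```

```bash
python3 - <<'E'
from h import *
from rig import *
for k in range(3):
    c=camera("top");o=get_obs();print(o["position"].round(4) if hasattr(o["position"],"round") else o["position"],np.round(o["ft_force"],2),o["grip_width"],o["time"])
np.savez("top11.npz",**c)
cv2.imwrite("pics/top11.png",cv2.resize(c["img"][190:260,270:400,::-1],None,fx=6,fy=6,interpolation=cv2.INTER_CUBIC))
E
```

```text
[ 0.4864 -0.2043  0.0412] [-0.11  0.04 -0.14] 0.062035678757611096 15.95
[ 0.4865 -0.2044  0.0413] [ 0.29  0.08 -0.07] 0.062267260858372676 16.0
[ 0.4865 -0.2044  0.0414] [ 0.87 -0.46 -0.33] 0.06204877421144206 16.05
```

View pics/top11.png

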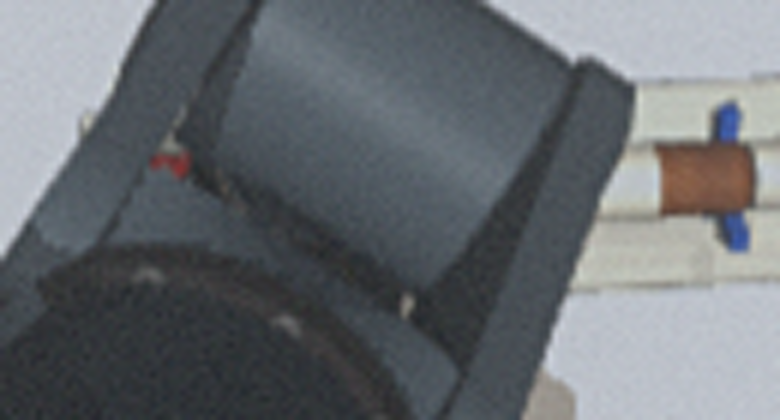

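>>> jog_arm:
  series:
    - [0,0,4,0,0,0,-0.43]
    - [0,0,8,0,0,0,-0.43]
    - [0,0,8,0,0,0,-0.43]

```text
time: 16.42
position: [0.4866, -0.2128, 0.0412]
tool_rot: [0.009, -0.707, 0.707, -0.009]
ft_force: [0.4, 0.3, 0.8]
grip_width: 0.0623
```

>>> jog_arm:
  series:
    - [0,0,1.5,0,0,0,-0.43]
    - [0,0,1.5,0,0,0,-0.43]

```text
time: 16.68
position: [0.4864, -0.2138, 0.041]
tool_rot: [0.009, -0.707, 0.707, -0.009]
ft_force: [-0.3, 0.4, 0.1]
grip_width: 0.0622
```

>>> jog_arm:
  series:
    - [0,0,1.5,0,0,0,-0.43]
    - [0,0,1.5,0,0,0,-0.43]

```text
time: 16.92
position: [0.4865, -0.2152, 0.041]
tool_rot: [0.009, -0.707, 0.707, -0.009]
ft_force: [-0.9, -0.4, 0.2]
grip_width: 0.0624
```

>>> jog_arm:
  series:
    - [0,0,1.5,0,0,0,-0.43]
    - [0,0,1.5,0,0,0,-0.43]

```text
time: 17.18
position: [0.4866, -0.2168, 0.041]
tool_rot: [0.009, -0.707, 0.707, -0.009]
ft_force: [-1.3, 0.3, 0.2]
grip_width: 0.0622
```

>>> jog_arm:
  series:
    - [0,0,1.5,0,0,0,-0.43]
    - [0,0,1.5,0,0,0,-0.43]

```text
time: 17.42
position: [0.4866, -0.2183, 0.041]
tool_rot: [0.009, -0.707, 0.707, -0.009]
ft_force: [-0.3, -0.2, 0.6]
grip_width: 0.0625
```

>>> jog_arm:
  series:
    - [0,0,1.5,0,0,0,-0.43]
    - [0,0,1.5,0,0,0,-0.43]

```text
time: 17.68
position: [0.4867, -0.2198, 0.041]
tool_rot: [0.009, -0.707, 0.707, -0.009]
ft_force: [-1.0, 1.0, -0.5]
grip_width: 0.0621
```

>>> jog_arm:
  series:
    - [0,0,1,0,0,0,-0.43]
    - [0,0,1,0,0,0,-0.43]

```text
time: 17.92
position: [0.4866, -0.2208, 0.041]
tool_rot: [0.009, -0.707, 0.707, -0.009]
ft_force: [0.0, -0.1, -0.1]
grip_width: 0.0621
```

>>> jog_arm:
  series:
    - [0,0,1,0,0,0,-0.43]
    - [0,0,1,0,0,0,-0.43]

```text
time: 18.18
position: [0.4867, -0.2218, 0.041]
tool_rot: [0.009, -0.707, 0.707, -0.009]
ft_force: [-0.2, 1.0, -0.8]
grip_width: 0.0621
```

>>> jog_arm:
  series:
    - [0,0,1,0,0,0,-0.43]
    - [0,0,1,0,0,0,-0.43]

```text
time: 18.42
position: [0.4867, -0.2228, 0.041]
tool_rot: [0.009, -0.707, 0.707, -0.009]
ft_force: [0.2, -0.9, -0.1]
grip_width: 0.0621
```

>>> jog_arm:
  series:
    - [0,0,1,0,0,0,-0.43]
    - [0,0,1,0,0,0,-0.43]

```text
time: 18.68
position: [0.4867, -0.2238, 0.041]
tool_rot: [0.009, -0.707, 0.707, -0.009]
ft_force: [-0.5, 0.1, -0.1]
grip_width: 0.0624
```

```bash
python3 - <<'E'
from h import *
c=load("top0.npz")
for u in(323.2,325.6): print(onz(c,u,218,.074))
E
```

```text
[ 0.48560898 -0.22974601  0.074     ]
[ 0.48545587 -0.23530543  0.074     ]
```

>>> jog_arm:
  series:
    - [0,0,1,0,0,0,-0.43]
    - [0,0,1,0,0,0,-0.43]

```text
time: 18.92
position: [0.4868, -0.2248, 0.041]
tool_rot: [0.009, -0.707, 0.707, -0.009]
ft_force: [0.2, -0.0, -0.4]
grip_width: 0.0621
```

>>> jog_arm:
  series:
    - [0,0,1,0,0,0,-0.43]
    - [0,0,1,0,0,0,-0.43]

```text
time: 19.18
position: [0.4868, -0.2258, 0.041]
tool_rot: [0.009, -0.707, 0.707, -0.009]
ft_force: [0.4, 1.0, 0.4]
grip_width: 0.0621
```

>>> jog_arm:
  series:
    - [0,0,1,0,0,0,-0.43]
    - [0,0,1,0,0,0,-0.43]

```text
time: 19.42
position: [0.4868, -0.2268, 0.041]
tool_rot: [0.009, -0.707, 0.707, -0.009]
ft_force: [0.2, 0.5, -0.2]
grip_width: 0.0622
```

```bash
python3 - <<'E'
from h import *
from rig import *
F=[];
for k in range(4):
    c=camera("top");o=get_obs();F.append(np.r_[o["ft_force"],o["moment"]])
print(np.mean(F,0).round(3),o["joint_torque"],o["time"])
s=camera("scene")
np.savez("top12.npz",**c)
cv2.imwrite("pics/top12.png",cv2.resize(c["img"][190:260,270:400,::-1],None,fx=6,fy=6,interpolation=cv2.INTER_CUBIC))
a=load("top11.npz")["img"].astype(int)
for I in(a,c["img"].astype(int)):
    r=(I[...,0]-I[...,1]>60)[200:230,285:330];ys,xs=np.where(r);print(len(xs),xs.mean()+285,ys.mean()+200,xs.min()+285,xs.max()+285)
E
```

```text
[ 0.005 -0.159  0.336  0.141 -0.003 -0.001] [-9.52203234e-03 -4.08432949e+01 -9.95256096e+00 -2.52315943e-02
 -7.81936152e-02  2.19708130e-05] 19.625
4 299.5 217.5 299 300<stdin>:12: RuntimeWarning: Mean of empty slice.
  ret = ret.dtype.type(ret / rcount)
Traceback (most recent call last):
ValueError: zero-size array to reduction operation minimum which has no identity
```

View pics/top12.png

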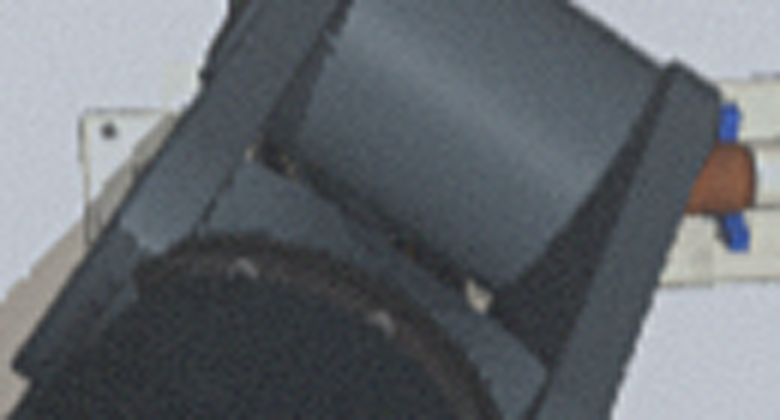

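>>> jog_arm:
  series:
    - [0,0,1,0,0,0,-0.43]
    - [0,0,2,0,0,0,-0.43]
    - [0,0,2,0,0,0,-0.43]

```text
time: 20.05
position: [0.4869, -0.2288, 0.041]
tool_rot: [0.009, -0.707, 0.707, -0.009]
ft_force: [0.3, 0.5, -0.0]
grip_width: 0.0622
```

>>> jog_arm:
  series:
    - [0,0,1,0,0,0,-0.43]
    - [0,0,1,0,0,0,-0.43]

```text
time: 20.3
position: [0.4869, -0.2298, 0.041]
tool_rot: [0.009, -0.707, 0.707, -0.009]
ft_force: [0.0, -0.6, -0.4]
grip_width: 0.0618
```

>>> jog_arm:
  series:
    - [0,0,1,0,0,0,-0.43]
    - [0,0,1,0,0,0,-0.43]

```text
time: 20.55
position: [0.4869, -0.2308, 0.041]
tool_rot: [0.009, -0.707, 0.707, -0.009]
ft_force: [-0.4, 0.6, -0.9]
grip_width: 0.0622
```

```bash
python3 - <<'E'
from h import *
from rig import *
for n in("scene","top"):
    c=camera(n);np.savez(f"{n}13.npz",**c);o=get_obs();print(np.round(o["ft_force"],2),np.round(o["moment"],3))
    cv2.imwrite(f"pics/{n}13.png",c["img"][:,:,::-1])
cv2.imwrite("pics/top13z.png",cv2.resize(c["img"][200:245,290:360,::-1],None,fx=10,fy=10,interpolation=cv2.INTER_CUBIC))
E
```

```text
[-0.38 -0.12  0.99] [ 0.069 -0.04  -0.044]
[-0.8  -0.27  0.53] [ 0.163 -0.062  0.03 ]
```

View pics/scene13.png

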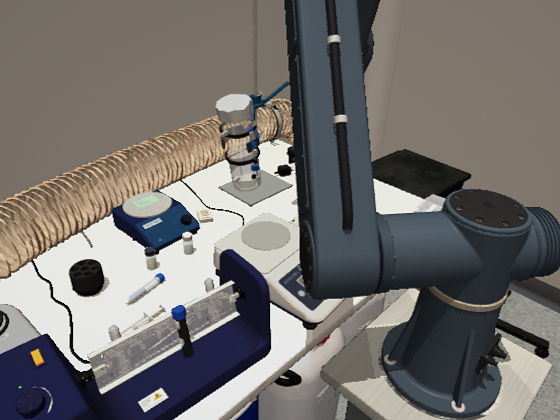

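View pics/top13z.png

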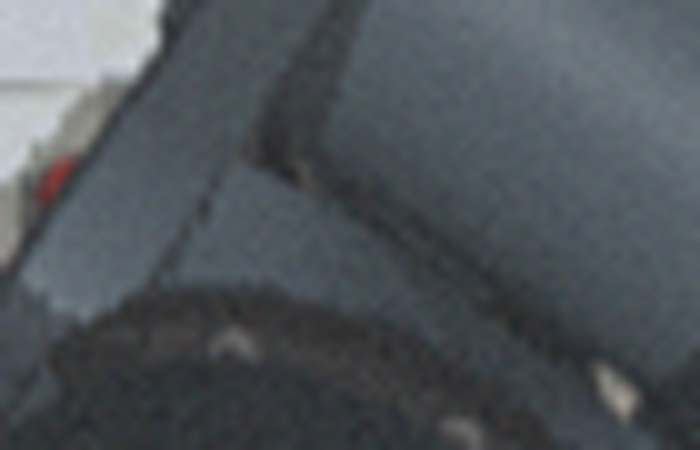

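```bash
python3 - <<'E'
from h import *
for k in(0,10,11,13):
    I=load(f"top{k}.npz")["img"].astype(int)
    print(k)
    for v in range(214,224): print(v,(I[v,290:306,0]-I[v,290:306,1]))
E
```

```text
0
214 [ -4  -5  -2  -3  -6  -9  -4  -8  -8  -9  -7 -10  13  31  55  79]
215 [-4 -5 -6 -3 -5 -5 12 11  7 -1 17 35 63 83 88 91]
216 [-3 -4 -4 -4 -6 29 61 66 59 45 65 84 88 91 88 57]
217 [-2 -3 -6 -8 17 74 52 29 53 75 69 86 87 54 36  6]
218 [-4 -6 -4  1 42 75 14 -1 24 80 56 47 38  3 -2 -8]
219 [-6 -4 -6  6 54 79 38  4 30 80 24  3 -1 -7 -6 -1]
220 [-4 -5 -2  6 27 68 67 58 67 58  1 -8 -3 -5 -1 -2]
221 [-5 -3 -5 -4  8 29 45 45 32 13 -5 -3 -1 -4 -5 -3]
222 [-7 -3 -3 -4 -3 -3 -2 -1 -4 -4 -5 -2 -4 -1 -3 -6]
223 [-4 -3 -3  1 -3 -2 -5 -3 -4 -3 -5 -1 -2 -2 -1 -5]
10
214 [ -4  -7  -5  -8  -7  -9  -6 -12 -10  -6  -7  -6  15  34  64  98]
215 [ -7  -6  -9 -10  -6  -9  -6  -8  16  -2  16  39  72  96 110 110]
216 [ -8  -8  -8  -7  -5 -10 -13  17  84  55  73 103 108 112 111  79]
217 [ -9  -5  -8  -6  -7  -6  -5  18  70  99  77 105 108  71  47  15]
218 [-10  -6  -8  -6 -10  -7  -1   1  33 107  67  59  47   4  -7 -11]
219 [ -6  -6 -10 -11 -10  18  51  12  40 111  35   1   0  -7  -6  -4]
220 [ -9  -7 -10  -6  -5  47  94  80  84  74   1  -8  -5  -3  -5  -3]
221 [-7 -8 -9 -6 -4 30 61 59 42 13 -9 -4 -5 -4 -4
[... 770 characters left out ...]
  -9  -7 -11]
13
214 [-5 -6 -6 -5 -8 -2 -1  1 -5 -1 -7 -9 -9 -8 -5 -4]
215 [ -4  -7  -6  -2  -3  -1  12  11   1  -6  -7  -8 -10  -7  -4 -10]
216 [ -6  -5  -3  -1  -2  29  54  20  -5  -4  -7  -7  -6  -5 -10  -8]
217 [ -4   0  -3  -2  18  67  54   3  -8 -10  -8 -10  -8 -11  -9 -10]
218 [ -4  -1  -4   5  40  63  14  -7 -11 -11  -8 -12  -7  -7  -7  -5]
219 [  2  -4  -2  11  45  32  -7 -11  -4  -8 -10  -7  -8  -8  -9 -11]
220 [ -2   0  -3   8  22   2 -10 -12  -9  -9  -8  -7  -7  -6 -11 -10]
221 [  2  -3   0  -2  -2  -8 -11 -14  -8 -12 -11  -9  -8 -10 -12  -6]
222 [  1  -4  -1  -2  -4 -12  -9 -10 -10  -6  -9 -11 -12  -8 -12 -14]
223 [  2   2  -2   0  -6  -9  -9 -10  -8 -10 -11 -11  -6  -8  -7  -7]
```

```bash
python3 - <<'E'
from h import *
c=load("top0.npz")
print(onz(c,321.0,213,.028),onz(c,323.4,213,.074))
for u in range(318,332): 
    print(u,[ (dep(load(f"top{k}.npz"),u,v)[1:]).round(3).tolist() for k in(0,5) for v in(212,222,230)])
j=np.array([.087,-.996,0]);t=np.array([.6169,-.0406,.0559])
a=np.array([.64,.05,-.77])
for b in(0,.02):print(proj(c,[t-b*a+.05*j,t-b*a-.05*j]))
E
```

```text
[ 0.50040189 -0.23047878  0.028     ] [ 0.49719785 -0.23063311  0.074     ]
318 [[-0.225, 0.013], [-0.217, 0.074], [-0.223, 0.012], [-0.225, 0.012], [-0.217, 0.076], [-0.224, 0.008]]
319 [[-0.228, 0.012], [-0.22, 0.07], [-0.226, 0.008], [-0.228, 0.008], [-0.22, 0.074], [-0.226, 0.013]]
320 [[-0.23, 0.01], [-0.222, 0.072], [-0.229, 0.01], [-0.231, 0.007], [-0.222, 0.072], [-0.229, 0.011]]
321 [[-0.233, 0.011], [-0.224, 0.075], [-0.231, 0.008], [-0.233, 0.008], [-0.225, 0.072], [-0.232, 0.004]]
322 [[-0.231, 0.048], [-0.227, 0.073], [-0.234, 0.009], [-0.231, 0.047], [-0.227, 0.073], [-0.233, 0.011]]
323 [[-0.23, 0.071], [-0.229, 0.073], [-0.232, 0.047], [-0.231, 0.068], [-0.229, 0.072], [-0.232, 0.046]]
324 [[-0.232, 0.073], [-0.231, 0.075], [-0.232, 0.066], [-0.232, 0.074], [-0.231, 0.073], [-0.232, 0.065]]
325 [[-0.235, 0.073], [-0.234, 0.074], [-0.233, 0.07], [-0.235, 0.073], [-0.233, 0.075], [-0.233, 0.074]]
326 [[-0.245, 0.012], [-0.236, 0.072], [-0.235, 0.074], [-0.245, 0.013], [-0.236, 0.073], [-0.235, 0.073]]
327 [[-0.248, 0.009], [-0.245, 0.024], [-0.238, 0.069], [-0.248, 0.01], [-0.245, 0.023], [-0.238, 0.068]]
328 [[-0.25, 0.011], [-0.247, 0.027], [-0.248, 0.009], [-0.25, 0.008], [-0.247, 0.028], [-0.249, 0.008]]
329 [[-0.252, 0.01], [-0.25, 0.024], [-0.251, 0.011], [-0.253, 0.009], [-0.25, 0.023], [-0.251, 0.011]]
330 [[-0.255, 0.01], [-0.252, 0.025], [-0.253, 0.009], [-0.255, 0.013], [-0.252, 0.022], [-0.253, 0.009]]
331 [[-0.258, 0.008], [-0.255, 0.023], [-0.255, 0.013], [-0.258, 0.007], [-0.254, 0.026], [-0.256, 0.008]]
[[261.76888478 163.20368999]
 [220.00303505 167.9369931 ]]
[[262.15925334 167.35259206]
 [219.6951847  172.17030716]]
```

>>> jog_arm:
  series:
    - [0,0,1,0,0,0,-0.43]
    - [0,0,2,0,0,0,-0.43]

```text
time: 20.9
position: [0.4869, -0.2327, 0.041]
tool_rot: [0.009, -0.707, 0.707, -0.009]
ft_force: [0.2, -0.4, 0.4]
grip_width: 0.0622
```

>>> jog_arm:
  series:
    - [0,0,1,0,0,0,-0.43]
    - [0,0,2,0,0,0,-0.43]

```text
time: 21.15
position: [0.487, -0.2348, 0.041]
tool_rot: [0.009, -0.707, 0.707, -0.009]
ft_force: [0.5, 0.3, 0.4]
grip_width: 0.0625
```

>>> jog_arm:
  series:
    - [0,0,1,0,0,0,-0.43]
    - [0,0,2,0,0,0,-0.43]

```text
time: 21.4
position: [0.487, -0.2367, 0.041]
tool_rot: [0.009, -0.707, 0.707, -0.009]
ft_force: [-0.2, -0.1, 0.1]
grip_width: 0.0619
```

```bash
python3 - <<'E'
from h import *
from rig import *
F=[]
for k in range(3):
    c=camera("top");o=get_obs();F.append(np.r_[o["ft_force"],o["moment"]])
print(np.mean(F,0).round(2),o["position"])
I=c["img"].astype(int)
for v in range(214,224): print(v,(I[v,290:306,0]-I[v,290:306,1]))
E
```

```text
[-0.29  0.09 -0.09  0.16 -0.02  0.02] [ 0.48705439 -0.23674308  0.04103131]
214 [-5 -5 -6 -7 -7 -5 -2 -2 -5 -1 -2 -1 -3 -2 -6 -4]
215 [ -5  -7  -7  -6  -5  -3  12  12   5   4  15   7  -2  -5 -10 -10]
216 [-5 -5 -7 -5 -2 25 55 60 57 48 31  1 -2 -8 -9 -7]
217 [ -5  -6  -5  -3  19  65  46  34  51  55  15  -3 -10  -8  -9  -9]
218 [ -3  -4  -6   3  40  75  17   6  19  28  -1  -8 -12 -10  -8 -11]
219 [  0   1  -4  11  45  74  32   8  15   4  -8 -11 -10  -9  -9 -11]
220 [ -1   0  -2   7  32  62  71  43   5  -2 -10 -10  -9 -10 -10  -8]
221 [ -2   0  -3  -3   9  26  47  28  -6  -9 -10  -8 -12 -10  -8 -11]
222 [ -1  -2  -2   0  -4  -3   5  -1  -7 -10  -9  -8  -9 -11  -9  -7]
223 [  5  -1  -1  -2  -5  -4  -4  -5 -10  -9 -11 -12 -11  -9 -10 -10]
```

```bash
python3 - <<'E'
from h import *
from rig import *
c=camera("top");np.savez("top14.npz",**c);o=get_obs()
cv2.imwrite("pics/top14.png",cv2.resize(c["img"][170:270,260:400,::-1],None,fx=5.7,fy=5.7,interpolation=cv2.INTER_CUBIC))
t=np.array(o["position"])
for n,p in(("tcp",t),("wrist",t+[0,0,.34]),("body front z.11 -y",t+[0,-.0375,.07]),("low finger",t+[-.04,0,.0]),("hi finger",t+[.04,0,0]),("body ends",t+[-.095,0,.09]),("body ends",t+[.095,0,.09]),("mark",(.4324,-.237,.01))): print(n,proj(c,[p]).round(1))
D=c["depth"]
A0=load("top0.npz")
# where current view still sees below z<.1 near the cradle
for v in range(200,250,3):
    print(v,''.join('%4d'%(1000*dep(c,u,v)[2]) for u in range(286,362,4)))
E
```

```text
tcp [[324.4 218.1]]
wrist [[350.9 205.8]]
body front z.11 -y [[345.1 215.9]]
low finger [[325.  234.8]]
hi finger [[323.8 201.5]]
body ends [[331.1 259.6]]
body ends [[327.9 172.6]]
mark [[323.8 241. ]]
200    4   0   1   0   2   0 388 482 481 476 471 414 412 417 417 416 417 418 420
203   -1   0   0   0  -2   0 421 487 485 482 410 409 413 413 416 417 416 416 418
206    0   0  -2   0   0  -2 493 492 488 482 404 408 411 411 414 415 415 417 418
209    9  10   9   9  13 448 499 497 492 393 400 403 406 410 412 414 415 416 417
212   10  10  10   7  10 505 503 500 496 386 394 400 403 408 410 414 414 418 416
215    7   7   9  22 472 509 507 504 161 272 382 395 401 406 407 412 413 412 415
218    6  10  75  76 511 508 508 506 496 496 294 385 393 400 406 405 410 413 416
221    9  11  75 490 511 510 509 497 498 497 499 314 383 393 401 404 407 411 411
224   15  23  70 513 512 511 511 498 501 500 501 500 342 383 394 399 402 406 409
227   10  10 512 515 513 513 498 500 504 503 505 504 502 299 384 391 398 405 406
230    9  10 513 513 512 515 520 521 525 525 525 508 507 502 255 382 391 400 402
233   10 510 511 513 517 520 523 526 528 529 529 530 527 510 502 189 380 393 397
236   11 511 511 610 514 527 533 533 534 530 529 531 531 529 509 503 165 381 391
239  507 508 616 511 547 554 557 558 551 548 541 534 532 532 529 511 503   0 372
242  504 612 620 566 574 574 577 575 567 565 558 547 538 533 534 531 507 501 390
245  501 623 569 590 593 595 592 588 582 576 568 558 550 542 532 535 529 503 500
248  605 626 603 606 609 609 603 601 597 588 580 570 561 554 539 532 529 506 501
```

View pics/top14.png

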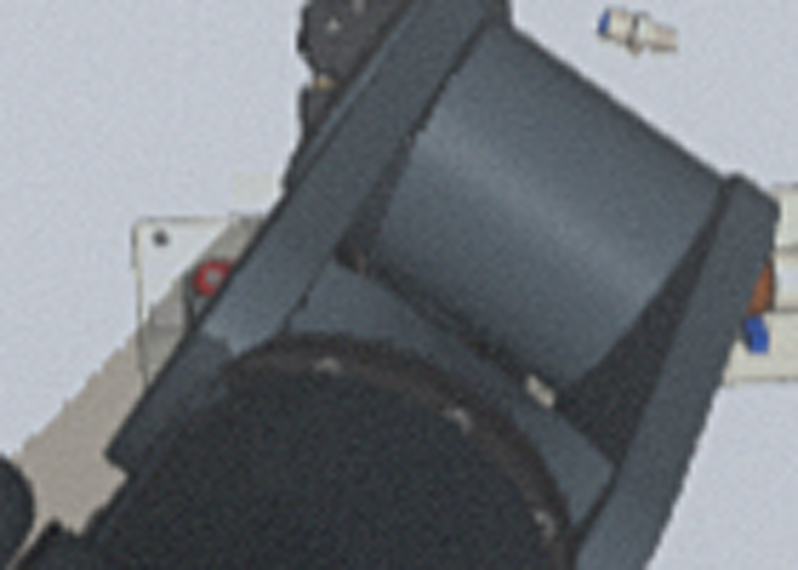

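>>> jog_arm:
  series:
    - [0,-10,0,0,0,0,-0.43]
    - [0,-25,0,0,0,0,-0.43]
    - [0,-40,0,0,0,0,-0.43]
    - [0,-40,0,0,0,0,-0.43]

```text
time: 22.1
position: [0.4882, -0.2376, 0.083]
tool_rot: [0.008, -0.706, 0.708, -0.011]
ft_force: [-0.3, 0.2, 0.0]
grip_width: 0.0624
```

```bash
python3 - <<'E'
from h import *
from rig import *
o=get_obs();print(o["position"],np.round(o["ft_force"],2),np.round(o["moment"],2))
c=camera("top");np.savez("top15.npz",**c)
s=camera("scene");np.savez("scene15.npz",**s)
cv2.imwrite("pics/top15.png",cv2.resize(c["img"][150:300,240:440,::-1],None,fx=4,fy=4,interpolation=cv2.INTER_CUBIC))
E
```

```text
[ 0.48824074 -0.23755212  0.08303173] [-0.35  0.24  0.01] [ 0.18 -0.05  0.04]
```

View pics/top15.png

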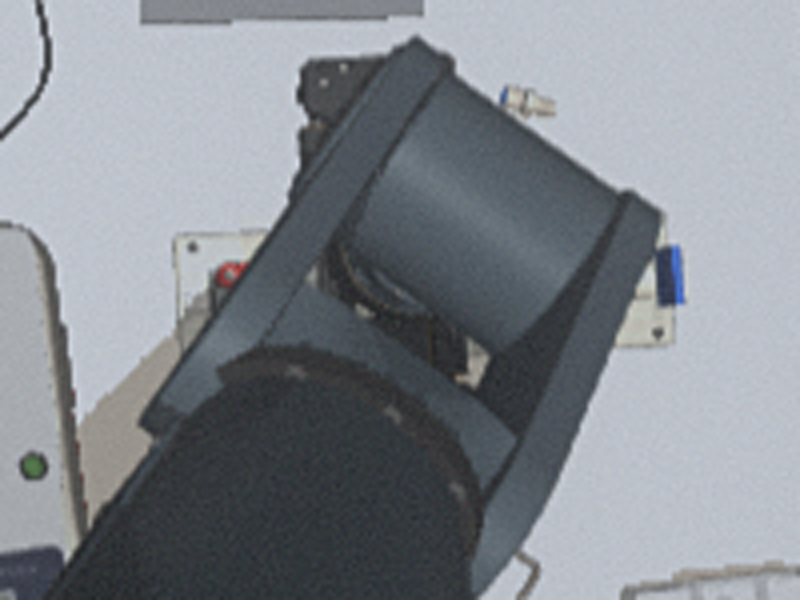

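>>> jog_arm:
  series:
    - [0,4,0,0,0,0,-0.43]
    - [0,8,0,0,0,0,-0.43]
    - [0,12,0,0,0,0,-0.43]
    - [0,14,0,0,0,0,-0.43]
    - [0,14,0,0,0,0,-0.43]

```text
time: 22.82
position: [0.4869, -0.2366, 0.0667]
tool_rot: [-0.009, 0.707, -0.707, 0.009]
ft_force: [-0.5, -0.3, -0.1]
grip_width: 0.0623
```

```bash
python3 - <<'E'
from h import *
for k,t,q in((2,[.6169,-.0406,.0559],[-.312,.285,-.613,.668]),(3,[.6165,-.0395,.0561],[-.3124,.2847,-.6125,.668]),(4,[.5858,-.0601,.1866],[-.312,.284,-.613,.668])):
    c=load(f"top{k}.npz");M=R.from_quat(q).as_matrix()
    P=np.array([[*dep(c,u,v),u,v] for v in range(140,240) for u in range(195,300) if c["depth"][v,u]>0])
    col=np.array([c["img"][int(v),int(u)].mean() for u,v in P[:,3:]])
    L=(P[:,:3]-np.array(t))@M*1000
    ok=(col<75)&(P[:,2]>.03)
    L=L[ok];
    for lo in range(-90,15,10):
        Q=L[(L[:,1]>=lo)&(L[:,1]<lo+10)&(abs(L[:,0])<62)]
        if len(Q)>3: print(k,"toolY",lo,len(Q),"x",np.percentile(Q[:,0],[2,98]).round(0),"z",np.percentile(Q[:,2],[2,50,98]).round(0))
E
```

```text
2 toolY -90 13 x [-47.  48.] z [-5.  1.  3.]
2 toolY -80 10 x [-50.  48.] z [-2. 11. 13.]
2 toolY -70 14 x [-51.  50.] z [ 6. 11. 13.]
2 toolY -60 21 x [-49.  53.] z [-2. 11. 13.]
2 toolY -50 30 x [-49.  52.] z [ 1. 11. 16.]
2 toolY -40 12 x [-37.  42.] z [-3.  2. 12.]
2 toolY -30 12 x [-9. 12.] z [-14.  -7.   5.]
3 toolY -90 8 x [-16.  12.] z [-4. -0.  5.]
3 toolY -80 10 x [-18.  16.] z [-3. 11. 13.]
3 toolY -70 13 x [-18.  21.] z [10. 11. 13.]
3 toolY -60 19 x [-18.  23.] z [ 9. 12. 14.]
3 toolY -50 25 x [-18.  22.] z [ 6. 11. 14.]
3 toolY -40 16 x [-15.  20.] z [-3.  2. 13.]
3 toolY -30 7 x [-7. 12.] z [-13.  -6.  -4.]
3 toolY -20 6 x [-12.  12.] z [-16. -12.  -8.]
4 toolY -90 14 x [-16.  16.] z [-5.  0. 11.]
4 toolY -80 15 x [-18.  16.] z [-6. 11. 12.]
4 toolY -70 17 x [-19.  22.] z [10. 12. 13.]
4 toolY -60 27 x [-19.  22.] z [ 7. 10. 13.]
4 toolY -50 42 x [-19.  21.] z [ 4. 11. 15.]
4 toolY -40 29 x [-18.  20.] z [-6.  4. 14.]
4 toolY -30 14 x [-10.  12.] z [-14.  -9.  -2.]
4 toolY -20 7 x [-11.   7.] z [-22. -19. -11.]
4 toolY 0 7 x [-4. 11.] z [-39. -36. -31.]
4 toolY 10 10 x [-13.  10.] z [-48. -42. -38.]
```

```bash
python3 - <<'E'
from h import *
for k,t,q in((2,[.6169,-.0406,.0559],[-.312,.285,-.613,.668]),):
    c=load(f"top{k}.npz");M=R.from_quat(q).as_matrix()
    P=np.array([[*dep(c,u,v),u,v] for v in range(140,240) for u in range(195,300) if c["depth"][v,u]>0])
    L=(P[:,:3]-np.array(t))@M*1000
    ok=(P[:,2]>.03)&(abs(L[:,0])>30)&(abs(L[:,0])<60)
    L=L[ok];
    for lo in range(-90,25,5):
        Q=L[(L[:,1]>=lo)&(L[:,1]<lo+5)]
        if len(Q): print(k,"toolY",lo,len(Q),"|x|",np.abs(Q[:,0]).min().round(0),np.abs(Q[:,0]).max().round(0),"z",np.percentile(Q[:,2],[2,50,98]).round(0))
E
```

```text
2 toolY -90 2 |x| 47.0 47.0 z [3. 3. 3.]
2 toolY -85 11 |x| 43.0 48.0 z [-6.  0.  3.]
2 toolY -80 7 |x| 42.0 50.0 z [-8. -3. 13.]
2 toolY -75 8 |x| 44.0 50.0 z [10. 11. 12.]
2 toolY -70 8 |x| 42.0 50.0 z [-4. 11. 13.]
2 toolY -65 9 |x| 43.0 51.0 z [ 7. 11. 13.]
2 toolY -60 12 |x| 42.0 54.0 z [ 8. 11. 13.]
2 toolY -55 13 |x| 42.0 54.0 z [-2. 11. 14.]
2 toolY -50 8 |x| 42.0 52.0 z [11. 12. 13.]
2 toolY -45 10 |x| 42.0 52.0 z [-3. 11. 13.]
2 toolY -40 10 |x| 42.0 50.0 z [ 1. 12. 14.]
2 toolY -35 3 |x| 42.0 52.0 z [-0. 11. 12.]
```

>>> jog_arm:
  series:
    - [0,0,-12,0,0,0,-0.43]
    - [0,0,-25,0,0,0,-0.43]
    - [0,0,-35,0,0,0,-0.43]
    - [0,10,-35,0,0,0,-0.43]
    - [0,22,-35,0,0,0,-0.43]
    - [0,34,-35,0,0,0,-0.43]
    - [0,44,-35,0,0,0,-0.43]
    - [0,52,-35,0,0,0,-0.43]
    - [0,58,-35,0,0,0,-0.43]
    - [0,58,-35,0,0,0,-0.43]

```text
time: 24.08
position: [0.4859, -0.2016, 0.0086]
tool_rot: [-0.009, 0.707, -0.707, 0.009]
ft_force: [-0.2, 0.5, -0.4]
grip_width: 0.0623
```

```bash
cat > /tmp/f.py <<'E'
from h import *
from rig import *
F=[]
for k in range(3):
    c=camera("top");o=get_obs();F.append(np.r_[o["ft_force"],o["moment"]])
print(np.mean(F,0).round(2),np.round(o["position"],4),o["grip_width"],o["time"],np.round(o["q"],2))
E
python3 /tmp/f.py
```

```text
[ 0.67  0.17 -0.09  0.16 -0.    0.04] [ 0.4864 -0.2018  0.0093] 0.06240542526429453 24.225 [-0.61  0.68  1.82 -0.    0.64  2.51]
```

>>> jog_arm:
  series:
    - [0,0,4,0,0,0,-0.43]
    - [0,0,8,0,0,0,-0.43]
    - [0,0,12,0,0,0,-0.43]
    - [0,0,12,0,0,0,-0.43]

```text
time: 24.72
position: [0.4866, -0.2143, 0.0091]
tool_rot: [0.009, -0.707, 0.707, -0.009]
ft_force: [0.8, 0.6, -0.5]
grip_width: 0.0619
```

>>> jog_arm:
  series:
    - [0,0,1,0,0,0,-0.43]
    - [0,0,2,0,0,0,-0.43]

```text
time: 24.98
position: [0.4864, -0.2156, 0.009]
tool_rot: [0.009, -0.707, 0.707, -0.009]
ft_force: [1.2, 0.9, -0.2]
grip_width: 0.0621
```

>>> jog_arm:
  series:
    - [0,0,1,0,0,0,-0.43]
    - [0,0,2,0,0,0,-0.43]

```text
time: 25.22
position: [0.4865, -0.2177, 0.009]
tool_rot: [0.009, -0.707, 0.707, -0.009]
ft_force: [-0.8, -0.7, 0.5]
grip_width: 0.062
```

>>> jog_arm:
  series:
    - [0,0,1,0,0,0,-0.43]
    - [0,0,2,0,0,0,-0.43]

```text
time: 25.48
position: [0.4865, -0.2189, 0.009]
tool_rot: [-0.009, 0.707, -0.707, 0.009]
ft_force: [1.2, 2.9, 0.3]
grip_width: 0.0624
```

>>> jog_arm:
  series:
    - [0,0,1,0,0,0,-0.43]
    - [0,0,2,0,0,0,-0.43]

```text
time: 25.72
position: [0.4866, -0.2214, 0.009]
tool_rot: [-0.009, 0.707, -0.707, 0.009]
ft_force: [1.5, 2.3, 0.1]
grip_width: 0.0621
```

```bash
python3 /tmp/f.py; cat > /tmp/g.py <<'E'
from h import *
from rig import *
import sys
I=np.mean([camera("top")["img"].astype(float) for _ in range(2)],0)
np.save(f"avg{sys.argv[1]}.npy",I)
cv2.imwrite(f"pics/g{sys.argv[1]}.png",cv2.resize(I[195:250,280:350,::-1].astype(np.uint8),None,fx=10,fy=10,interpolation=cv2.INTER_CUBIC))
for v in range(214,223): print(v,(I[v,290:312,0]-I[v,290:312,1]).astype(int))
E
python3 /tmp/g.py a
```

```text
[ 0.84  3.46  1.12  0.62 -0.21 -0.09] [ 0.4866 -0.2216  0.009 ] 0.06185662082657179 25.875 [-0.64  0.69  1.79  0.    0.66  2.48]
214 [  0   1   0  -1  -2  -5  -7  -6  -3  -6  -4  -4  -7  -9  -9  -7  -6  -5
  -9 -12  -6  -7]
215 [  0   0   0  -1  -5  -8  -6  -7  -5  -5  -5  -7  -6  -7  -8 -10  -5  -9
  -8  -8  -6  -9]
216 [  0   1  -2  -4  -6  -4  -6  -7  -6  -6  -6  -6  -6  -6  -6  -7  -4  -5
  -9  -9  -8 -10]
217 [  3   0  -2  -9  -8  -6  -3  -6  -4  -9  -7  -8  -7  -7  -6  -6  -5  -4
 -11 -10  -9  -7]
218 [ 0 -3 -6 -7 -5 -6 -6 -5 -7 -7 -8 -3 -4 -6 -5 -6 -3 -5 -9 -5 -7 -7]
219 [ 0 -4 -5 -6 -6 -5 -5 -7 -5 -8 -7 -7 -7 -6 -5 -6 -4 -5 -4 -6 -7 -8]
220 [ -4  -7  -7  -8  -6  -8  -8  -7  -8  -6  -4  -4  -6  -6  -5  -7  -9  -5
  -5  -6  -7 -10]
221 [-6 -6 -6 -5 -6 -8 -4 -5 -4 -6 -8 -7 -4 -6 -5 -4 -6 -5 -6 -4 -5 -7]
222 [-9 -7 -6 -6 -8 -5 -6 -7 -5 -6 -6 -3 -6 -5 -6 -7 -6 -2 -5 -5 -3 -6]
```

View pics/ga.png

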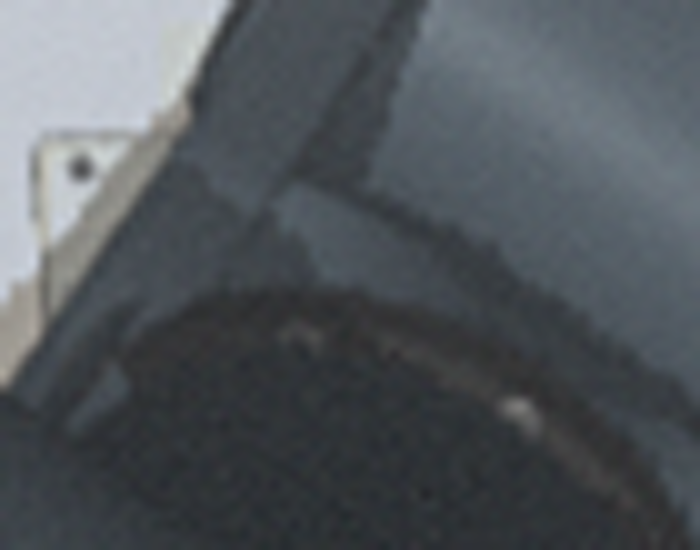

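>>> jog_arm:
  series:
    - [0,0,-2,0,0,0,-0.43]
    - [0,0,-4,0,0,0,-0.43]
    - [0,0,-4,0,0,0,-0.43]

```text
time: 26.35
position: [0.4866, -0.2181, 0.009]
tool_rot: [0.009, -0.707, 0.707, -0.01]
ft_force: [0.1, -0.0, -0.3]
grip_width: 0.062
```

```bash
python3 /tmp/f.py
```

```text
[ 0.12  0.01 -0.11  0.12 -0.03 -0.03] [ 0.4866 -0.2181  0.0091] 0.06222890189338375 26.5 [-0.63  0.69  1.8  -0.    0.66  2.48]
```

>>> jog_arm:
  series:
    - [0,0,0.4,0,0,0,-0.43]

```text
time: 26.62
position: [0.4866, -0.2183, 0.009]
tool_rot: [0.009, -0.707, 0.707, -0.01]
ft_force: [0.2, 0.7, 0.5]
grip_width: 0.0623
```

```bash
python3 /tmp/f.py
```

```text
[-0.2   0.5   0.76  0.14 -0.02  0.02] [ 0.4866 -0.2182  0.009 ] 0.06202066053561484 26.775 [-0.63  0.69  1.8  -0.    0.66  2.48]
```

>>> jog_arm:
  series:
    - [0,0,0.4,0,0,0,-0.43]

```text
time: 26.9
position: [0.4865, -0.2183, 0.009]
tool_rot: [-0.009, 0.707, -0.707, 0.009]
ft_force: [-0.1, 0.7, -0.1]
grip_width: 0.0619
```

```bash
python3 /tmp/f.py
```

```text
[ 0.56  1.27  0.08  0.26 -0.07 -0.05] [ 0.4866 -0.2183  0.009 ] 0.06248314711931809 27.05 [-0.63  0.69  1.8   0.    0.66  2.48]
```

>>> jog_arm:
  series:
    - [0,0,0.4,0,0,0,-0.43]

```text
time: 27.18
position: [0.4865, -0.2184, 0.009]
tool_rot: [-0.009, 0.707, -0.707, 0.009]
ft_force: [0.8, 2.6, 0.2]
grip_width: 0.0621
```

```bash
python3 /tmp/f.py
```

```text
[ 0.95  2.33  0.99  0.56 -0.15 -0.08] [ 0.4865 -0.2184  0.009 ] 0.06229428664614771 27.325 [-0.63  0.69  1.8   0.    0.66  2.48]
```

>>> jog_arm:
  series:
    - [0,0,0.4,0,0,0,-0.43]

```text
time: 27.45
position: [0.4865, -0.2188, 0.009]
tool_rot: [-0.009, 0.707, -0.707, 0.009]
ft_force: [2.2, 3.7, 1.5]
grip_width: 0.0622
```

```bash
python3 /tmp/f.py
```

```text
[ 0.95  2.86  0.87  0.65 -0.14 -0.09] [ 0.4865 -0.2191  0.009 ] 0.06196247403585946 27.6 [-0.63  0.69  1.8   0.    0.66  2.48]
```

>>> jog_arm:
  series:
    - [0,0,3,0,0,0,-0.43]
    - [0,0,7,0,0,0,-0.43]
    - [0,0,11,0,0,0,-0.43]
    - [0,0,15,0,0,0,-0.43]
    - [0,0,19,0,0,0,-0.43]
    - [0,0,23,0,0,0,-0.43]
    - [0,0,27,0,0,0,-0.43]
    - [0,0,31,0,0,0,-0.43]
    - [0,0,34,0,0,0,-0.43]
    - [0,0,36,0,0,0,-0.43]
    - [0,0,36,0,0,0,-0.43]
    - [0,0,36,0,0,0,-0.43]

```text
time: 29.1
position: [0.4875, -0.2554, 0.009]
tool_rot: [0.009, -0.707, 0.707, -0.01]
ft_force: [0.3, 2.6, 0.6]
grip_width: 0.0621
```

```bash
python3 /tmp/f.py; python3 /tmp/g.py b|head -1
```

```text
[ 0.85  2.9   0.85  0.62 -0.09 -0.09] [ 0.4875 -0.2553  0.009 ] 0.062315810234332414 29.25 [-0.69  0.7   1.75 -0.    0.69  2.43]
214 [-5 -5 -6 -5 -5 -5 -7 -1 -1  0  0 -1  0  1  1 -2  0 -2  0  0  1 -2]
```

View pics/gb.png

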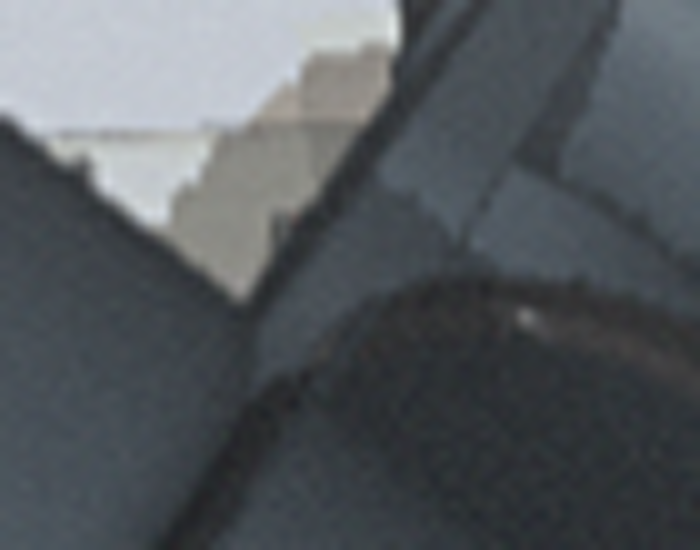

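>>> jog_arm:
  series:
    - [3,0,-0.4,0,0,0,-0.43]
    - [7,0,-0.4,0,0,0,-0.4]
    - [7,0,-0.4,0,0,0,-0.2]
    - [7,0,-0.4,0,0,0,0]
    - [7,0,-0.4,0,0,0,0.15]
    - [7,0,-0.4,0,0,0,0.3]
    - [7,0,-0.4,0,0,0,0.3]
  grip_force: 30

```text
time: 30.22
position: [0.4822, -0.2562, 0.0094]
tool_rot: [0.008, -0.706, 0.708, -0.011]
ft_force: [4.8, 3.2, 0.4]
grip_width: 0.0315
```

```bash
python3 /tmp/f.py
```

```text
[ 5.01  2.45 -0.29  0.58 -0.83 -0.04] [ 0.4823 -0.2563  0.0094] 0.031020299162342887 30.375 [-0.69  0.69  1.77  0.    0.67  2.42]
```

>>> jog_arm:
  series:
    - [0.5,0,-1.2,0,0,0,0.3]
    - [1,0,-1.2,0,0,0,0.3]

```text
time: 30.62
position: [0.4824, -0.2563, 0.0095]
tool_rot: [0.007, -0.705, 0.709, -0.011]
ft_force: [6.7, 1.3, -3.0]
grip_width: 0.0306
```

```bash
python3 /tmp/f.py
```

```text
[ 5.79  0.32 -1.87  0.22 -1.13  0.03] [ 0.4824 -0.2563  0.0095] 0.03069646816235332 30.775 [-0.69  0.69  1.77  0.    0.67  2.42]
```

>>> jog_arm:
  series:
    - [0,0,0,0,0,0,0.1]
    - [0,0,0,0,0,0,0.1]
    - [0,0,0,0,0,0,0.1]

```text
time: 31.15
position: [0.4784, -0.2536, 0.0088]
tool_rot: [-0.01, 0.707, -0.707, 0.009]
ft_force: [-0.4, -0.0, 0.4]
grip_width: 0.039
```

```bash
python3 /tmp/f.py
```

```text
[ 0.34 -0.2  -0.35  0.15 -0.01  0.04] [ 0.4789 -0.2536  0.0089] 0.03905686358488664 31.3 [-0.69  0.69  1.78 -0.    0.67  2.42]
```

>>> jog_arm:
  series:
    - [0,0,1,0,0,0,0.1]
    - [0,0,1.6,0,0,0,0.1]

```text
time: 31.55
position: [0.4795, -0.2555, 0.009]
tool_rot: [0.009, -0.707, 0.707, -0.009]
ft_force: [-0.3, 0.2, -0.2]
grip_width: 0.0389
```

```bash
python3 /tmp/f.py; python3 /tmp/g.py c|head -1
```

```text
[ 0.51 -0.22  0.17  0.13 -0.01  0.02] [ 0.4795 -0.2555  0.009 ] 0.039188678686178154 31.7 [-0.7   0.69  1.77  0.    0.67  2.42]
214 [-4 -5 -6 -7 -6 -6 -4 -7 -4 -4 -2  0 -2 -2 -2  1 -1  0 -2  1 -1  0]
```

>>> jog_arm:
  series:
    - [0,0,0.6,0,0,0,0.1]

```text
time: 31.92
position: [0.4795, -0.256, 0.009]
tool_rot: [0.009, -0.707, 0.707, -0.009]
ft_force: [-0.2, 0.6, -0.2]
grip_width: 0.0389
```

```bash
python3 /tmp/f.py
```

```text
[ 0.62 -0.22  0.14  0.13 -0.    0.  ] [ 0.4795 -0.2561  0.009 ] 0.03916324733554237 32.075 [-0.7   0.69  1.77  0.    0.67  2.42]
```

View pics/gc.png

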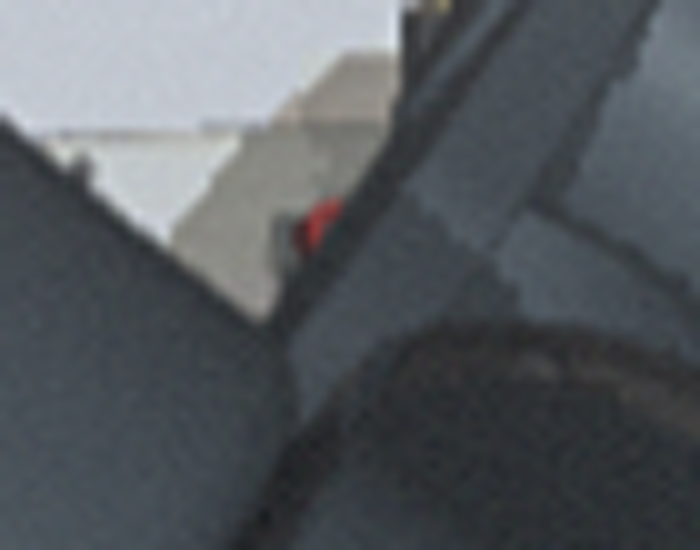

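```bash
python3 - <<'E'
from h import *
ks=[0,5,6,7,8,9]
A=np.mean([load(f"top{k}.npz")["img"].astype(float) for k in ks],0);B=np.load("avgc.npy")
for v in range(214,222): print(v,"A",(A[v,288:300,0]-A[v,288:300,1]).astype(int),"B",(B[v,303:316,0]-B[v,303:316,1]).astype(int))
print("gray")
for v in range(216,222): print(v,"A",A[v,288:300].mean(1).astype(int),"B",B[v,303:316].mean(1).astype(int))
c=load("top0.npz")
for d in(15,15.5,16): 
    print(d,(onz(c,294.3+d,217.5,.068)-onz(c,294.3,218,.068)))
E
```

```text
214 A [-5 -5 -5 -5 -4 -5 -6 -8 -6 -8 -8 -8] B [-2 -2  1 -1  0 -2  1 -1  0  0 12  1 -2]
215 A [-5 -5 -5 -4 -5 -4 -7 -5 11 13  7 -3] B [ 0 -1  0  1 -1  0 -2 -2 25 50 56 11 -4]
216 A [-5 -4 -4 -4 -5 -7 -5 31 70 75 70 51] B [-2 -1 -1  0  0 -3 -4 13 65 68 46  3 -2]
217 A [-5 -4 -5 -4 -5 -7 19 81 60 36 59 85] B [ 0 -1  0 -1 -1 -2  5 36 81 38  4 -7 -1]
218 A [-5 -4 -4 -5 -6  1 49 86 14 -3 27 91] B [ 2 -1  0  0  0 -6 15 30 75 15 -7 -3 -4]
219 A [-5 -4 -5 -5 -5  7 57 89 42  7 36 92] B [ 0  0 -2 -1  0 -4 12 25 37  0 -8 -2 -4]
220 A [-5 -4 -5 -4 -4  5 35 77 80 67 75 65] B [-1 -1  0 -1 -2 -3  0 11  4 -3 -4 -4 -5]
221 A [-4 -5 -5 -4 -4 -3  7 33 51 50 36 14] B [ 0  1  1 -1  0 -3 -2  0 -5 -3 -5 -6 -5]
gray
216 A [176 178 179 179 179 180 146 126 110 104 103  89] B [136 139 139 137 119 107 113 100  92  81  70  56  52]
217 A [179 180 180 180 158 142 101 103 123 135 105  98] B [137 137 137 138  98  90  72  58  85  77  59  46  51]
218 A [176 178 177 178 124 108  83 110 149 158 133 109] B [137 134 136 136  95  91  61  54  82  64  53  51  49]
219 A [176 176 180 179 120  93  80 109 133 138 112 106] B [136 134 138 127  98  90  66  51  66  54  52  54  56]
220 A [178 177 179 176 120  98  74  96 113 114 103  93] B [134 138 139 124 101  91  81  51  54  53  54  52  63]
221 A [176 177 178 177 118 113  80  80  90  90  96  95] B [137 135 137 124 100  81  74  54  51  45  51  60  71]
15 [ 0.00020385 -0.03498822  0.        ]
15.5 [ 0.00017177 -0.03615344  0.        ]
16 [ 0.00013968 -0.03731867  0.        ]
```

>>> jog_arm:
  series:
    - [0,0,0.5,0,0,0,0.1]

```text
time: 32.2
position: [0.4795, -0.2561, 0.009]
tool_rot: [-0.009, 0.707, -0.707, 0.009]
ft_force: [1.1, 2.8, 0.6]
grip_width: 0.0389
```

```bash
python3 /tmp/f.py
```

```text
[ 0.72  2.19  0.7   0.44 -0.14 -0.01] [ 0.4795 -0.2561  0.009 ] 0.03915209853767317 32.35 [-0.7   0.69  1.77  0.    0.68  2.42]
```

>>> jog_arm:
  series:
    - [0,0,0.5,0,0,0,0.1]

```text
time: 32.48
position: [0.4795, -0.2562, 0.009]
tool_rot: [-0.009, 0.707, -0.707, 0.009]
ft_force: [1.8, 4.6, 2.7]
grip_width: 0.0392
```

```bash
python3 /tmp/f.py
```

```text
[ 2.1   4.6   1.34  0.88 -0.33  0.02] [ 0.4795 -0.2562  0.009 ] 0.03933145623188977 32.625 [-0.7   0.69  1.77  0.    0.68  2.42]
```

>>> jog_arm:
  series:
    - [0,0,-0.8,0,0,0,0.3]
    - [0,0,-0.8,0,0,0,0.4]
    - [0,0,-0.8,0,0,0,0.5]
    - [0,0,-0.8,0,0,0,0.7]
    - [0,0,-0.8,0,0,0,1]
    - [0,0,-0.8,0,0,0,1]
    - [0,0,-0.8,0,0,0,1]
  grip_force: 35

```text
time: 33.5
position: [0.48, -0.2573, 0.0091]
tool_rot: [0.009, -0.706, 0.708, -0.01]
ft_force: [0.6, -2.4, -2.5]
grip_width: 0.0211
```

```bash
python3 /tmp/f.py; python3 /tmp/g.py d|head -1
```

```text
[ 1.   -3.75 -1.43 -0.38 -0.27 -0.25] [ 0.48   -0.2573  0.0091] 0.02098639412534943 33.65 [-0.7   0.69  1.77 -0.    0.67  2.42]
214 [-3 -5 -6 -4 -5 -5 -5 -4 -4 -6 -1  2  0  0 -1  0  1 -1  0  0 -1 -3]
```

View pics/gd.png

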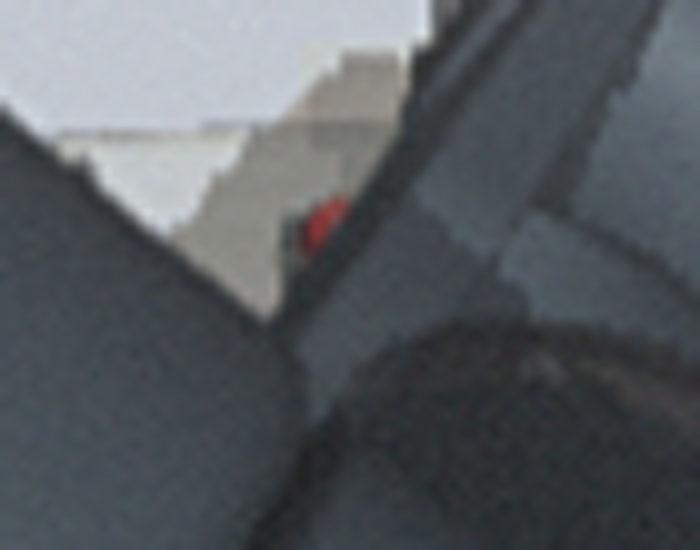

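```bash
python3 - <<'E'
import numpy as np
B=np.load("avgc.npy");D=np.load("avgd.npy")
for v in range(214,223): print(v,"C",B[v,303:316].mean(1).astype(int),(B[v,308:316,0]-B[v,308:316,1]).astype(int),"D",D[v,303:316].mean(1).astype(int),(D[v,308:316,0]-D[v,308:316,1]).astype(int))
E
```

```text
214 C [134 133 132 137 137 134 136 136 133 113 112  97  70] [-2  1 -1  0  0 12  1 -2] D [134 135 133 134 137 134 136 137 135 134 112 110  97] [ 0  0 -1 -3  0 16 12 -1]
215 C [135 138 135 139 136 138 139 138 116  98  92  68  57] [ 0 -2 -2 25 50 56 11 -4] D [137 137 138 135 136 136 140 137 107 106  90  87  65] [ 0  0 -5  8 37 61 42  3]
216 C [136 139 139 137 119 107 113 100  92  81  70  56  52] [-3 -4 13 65 68 46  3 -2] D [138 136 138 138 138 118 112  98  82  85  94  69  51] [-2 -3  3 46 75 57 28 -2]
217 C [137 137 137 138  98  90  72  58  85  77  59  46  51] [-2  5 36 81 38  4 -7 -1] D [136 136 135 138 138  94  81  61  80  77  80  55  51] [-4  0 21 77 66 22 -2 -6]
218 C [137 134 136 136  95  91  61  54  82  64  53  51  49] [-6 15 30 75 15 -7 -3 -4] D [133 134 133 136 138  85  75  56  76  71  59  54  53] [-3  4 25 67 42 -1 -8 -2]
219 C [136 134 138 127  98  90  66  51  66  54  52  54  56] [-4 12 25 37  0 -8 -2 -4] D [136 137 136 137 129  76  73  55  62  57  54  50  54] [-3  5 25 41 16 -5 -4 -2]
220 C [134 138 139 124 101  91  81  51  54  53  54  52  63] [-3  0 11  4 -3 -4 -4 -5] D [136 133 138 136 124  88  81  66  55  50  49  52  52] [-3  0 15 16 -2 -6 -2 -3]
221 C [137 135 137 124 100  81  74  54  51  45  51  60  71] [-3 -2  0 -5 -3 -5 -6 -5] D [138 137 139 138 124  86  75  67  52  52  48  50  67] [-3 -2  3 -2 -6 -7 -1 -4]
222 C [135 140 138 134 107  71  59  51  51  52  55  65  75] [-1 -6 -4 -4 -3 -3 -5 -7] D [139 138 137 138 138  85  60  51  53  51  51  62  73] [ 0 -5 -4 -3 -1 -3 -8 -7]
```

>>> jog_arm:
  series:
    - [0,0,-1,0,0,0,1]
    - [0,0,-2,0,0,0,1]
    - [0,0,-3,0,0,0,1]
    - [0,0,-3,0,0,0,1]
  grip_force: 40

```text
time: 34.25
position: [0.48, -0.2573, 0.0092]
tool_rot: [0.009, -0.705, 0.709, -0.01]
ft_force: [-2.8, -12.9, -4.4]
grip_width: 0.0208
```

```bash
python3 /tmp/f.py
```

```text
[ -3.66 -13.02  -4.49  -1.79   0.28  -0.37] [ 0.4799 -0.2572  0.0092] 0.020735753823945328 34.4 [-0.7   0.69  1.77 -0.01  0.67  2.42]
```

>>> jog_arm:
  series:
    - [0,0,-1,0,0,0,1]
    - [0,0,-2,0,0,0,1]
    - [0,0,-3,0,0,0,1]
    - [0,0,-4,0,0,0,1]
    - [0,0,-4,0,0,0,1]
  grip_force: 60

```text
time: 35.02
position: [0.4796, -0.2573, 0.0092]
tool_rot: [0.009, -0.703, 0.711, -0.011]
ft_force: [-9.6, -25.2, -6.6]
grip_width: 0.0198
```

```bash
python3 /tmp/f.py
```

```text
[ -9.16 -23.61  -6.21  -3.42   1.08  -0.48] [ 0.4797 -0.2573  0.0092] 0.019712692858272027 35.175 [-0.69  0.69  1.78 -0.01  0.66  2.43]
```

>>> jog_arm:
  series:
    - [0,0,0,0,0,0,1]
    - [0,0,0,0,0,0,1]
    - [0,0,0,0,0,0,1]
  grip_force: 22

```text
time: 35.55
position: [0.4803, -0.2549, 0.0093]
tool_rot: [0.009, -0.704, 0.71, -0.011]
ft_force: [-3.6, -15.6, -5.6]
grip_width: 0.0215
```

```bash
python3 /tmp/f.py; python3 /tmp/g.py e|head -1;python3 - <<'E'
import numpy as np
B=np.load("avge.npy");D=np.load("avgd.npy")
for v in range(216,221): print(v,"E",B[v,303:314].mean(1).astype(int),"D",D[v,303:314].mean(1).astype(int))
E
```

```text
[ -4.21 -16.16  -5.27  -2.56   0.58  -0.23] [ 0.4803 -0.2549  0.0093] 0.021962593104280916 35.7 [-0.69  0.69  1.78 -0.01  0.66  2.43]
214 [-5 -4 -6 -5 -5 -5 -4 -6 -5 -3  0  0  1  0  1 -2  0 -1 -1  0 -1  0]
216 E [139 137 138 138 117 105  97  83  74  61  51] D [138 136 138 138 138 118 112  98  82  85  94]
217 E [136 137 140 136  94  83  64  76  67  53  54] D [136 136 135 138 138  94  81  61  80  77  80]
218 E [134 134 134 137  81  78  55  62  54  52  48] D [133 134 133 136 138  85  75  56  76  71  59]
219 E [135 136 137 130  78  75  54  53  54  54  62] D [136 137 136 137 129  76  73  55  62  57  54]
220 E [137 136 129 125  87  75  55  48  51  52  68] D [136 133 138 136 124  88  81  66  55  50  49]
```

>>> jog_arm:
  series:
    - [0,0,0,0,0,0,1]
    - [0,0,0.5,0,0,0,1]
    - [0,0,1.5,0,0,0,1]
    - [0,0,2.5,0,0,0,1]
    - [0,0,3.5,0,0,0,1]
    - [0,0,3.5,0,0,0,1]
  grip_force: 40

```text
time: 36.55
position: [0.4797, -0.2538, 0.0092]
tool_rot: [0.009, -0.706, 0.708, -0.01]
ft_force: [-0.8, -5.9, -1.3]
grip_width: 0.0208
```

```bash
python3 /tmp/f.py; python3 /tmp/g.py f|head -1;python3 - <<'E'
import numpy as np
B=np.load("avge.npy");D=np.load("avgf.npy");C=np.load("avgc.npy")
for v in range(216,222): print(v,"E",B[v,303:312].mean(1).astype(int),"F",D[v,303:312].mean(1).astype(int),"C",C[v,303:312].mean(1).astype(int))
E
```

```text
[-0.78 -6.19 -1.16 -1.12  0.02 -0.33] [ 0.4797 -0.2538  0.0092] 0.02041012100300391 36.7 [-0.69  0.69  1.78 -0.    0.67  2.42]
214 [-5 -6 -5 -6 -4 -5 -6 -5 -5 -4  0 -2  0  1 -1  0  0  1 -1 -2  0 -1]
216 E [139 137 138 138 117 105  97  83  74] F [137 138 138 120 115 104  96  91  75] C [136 139 139 137 119 107 113 100  92]
217 E [136 137 140 136  94  83  64  76  67] F [139 139 137  98  94  71  63  81  70] C [137 137 137 138  98  90  72  58  85]
218 E [134 134 134 137  81  78  55  62  54] F [135 136 135  92  91  60  55  81  65] C [137 134 136 136  95  91  61  54  82]
219 E [135 136 137 130  78  75  54  53  54] F [137 135 126  99  93  66  50  62  51] C [136 134 138 127  98  90  66  51  66]
220 E [137 136 129 125  87  75  55  48  51] F [136 137 124 105  95  70  56  54  53] C [134 138 139 124 101  91  81  51  54]
221 E [138 135 125 125  86  67  55  53  51] F [136 136 120 103  85  68  55  50  49] C [137 135 137 124 100  81  74  54  51]
```

>>> jog_arm:
  series:
    - [0,0,2,0,0,0,1]
    - [0,0,4,0,0,0,1]
    - [0,0,5,0,0,0,1]

```text
time: 37.17
position: [0.4795, -0.2538, 0.0092]
tool_rot: [-0.009, 0.709, -0.705, 0.009]
ft_force: [4.3, 10.3, 4.6]
grip_width: 0.0206
```

>>> jog_arm:
  series:
    - [0,0,0,0,0,0,1]
    - [0,0,0,0,0,0,1]
  grip_force: 24

```text
time: 37.42
position: [0.4797, -0.2538, 0.0091]
tool_rot: [-0.009, 0.709, -0.705, 0.009]
ft_force: [4.4, 7.6, 3.9]
grip_width: 0.0207
```

>>> jog_arm:
  series:
    - [0,0,1,0,0,0,1]
    - [0,0,2,0,0,0,1]
    - [0,0,2,0,0,0,1]
  grip_force: 20

```text
time: 37.8
position: [0.4797, -0.2538, 0.0091]
tool_rot: [-0.009, 0.71, -0.704, 0.009]
ft_force: [8.0, 13.3, 5.8]
grip_width: 0.0209
```

>>> jog_arm:
  series:
    - [0,0,0.7,0,0,0,1]
    - [0,0,1,0,0,0,1]
  grip_force: 18

```text
time: 38.05
position: [0.4797, -0.2538, 0.0091]
tool_rot: [-0.009, 0.71, -0.704, 0.008]
ft_force: [9.4, 16.9, 5.8]
grip_width: 0.0213
```

>>> jog_arm:
  series:
    - [0,0,0.7,0,0,0,1]
    - [0,0,1,0,0,0,1]
  grip_force: 16

```text
time: 38.3
position: [0.4797, -0.2537, 0.0091]
tool_rot: [-0.009, 0.711, -0.703, 0.008]
ft_force: [9.9, 18.4, 7.3]
grip_width: 0.0214
```

>>> jog_arm:
  series:
    - [0,0,0.5,0,0,0,1]
    - [0,0,1,0,0,0,1]
  grip_force: 14

```text
time: 38.55
position: [0.4797, -0.2537, 0.0091]
tool_rot: [-0.009, 0.711, -0.703, 0.008]
ft_force: [10.8, 22.2, 7.8]
grip_width: 0.0216
```

>>> jog_arm:
  series:
    - [0,0,0.3,0,0,0,1]
    - [0,0,0.5,0,0,0,1]
  grip_force: 11

```text
time: 38.8
position: [0.4797, -0.2537, 0.0091]
tool_rot: [-0.009, 0.712, -0.702, 0.008]
ft_force: [10.9, 22.6, 8.4]
grip_width: 0.0215
```

>>> jog_arm:
  series:
    - [0,0,-4,0,0,0,1]
    - [0,0,-9,0,0,0,1]
    - [0,0,-9.5,0,0,0,0.38]
    - [0,0,-9.5,0,0,0,0.38]
  grip_force: 30

```text
time: 39.3
position: [0.4789, -0.2534, 0.0089]
tool_rot: [-0.01, 0.707, -0.707, 0.009]
ft_force: [1.5, 0.8, 1.2]
grip_width: 0.0265
```

```bash
python3 /tmp/f.py
```

```text
[ 1.21  0.07  0.91  0.19 -0.19 -0.02] [ 0.4787 -0.2534  0.0088] 0.027093507095741005 39.45 [-0.69  0.69  1.78  0.    0.67  2.42]
```

>>> jog_arm:
  series:
    - [0,0,0.8,0,0,0,0.38]

```text
time: 39.58
position: [0.4787, -0.2536, 0.0088]
tool_rot: [-0.01, 0.708, -0.706, 0.009]
ft_force: [0.9, 4.0, 1.2]
grip_width: 0.0271
```

```bash
python3 /tmp/f.py
```

```text
[ 1.02  2.97  0.54  0.6  -0.2   0.02] [ 0.4787 -0.2536  0.0088] 0.02655845711943673 39.725 [-0.69  0.69  1.78  0.    0.67  2.42]
```

>>> jog_arm:
  series:
    - [0,0,0.8,0,0,0,0.38]

```text
time: 39.85
position: [0.4787, -0.2536, 0.0088]
tool_rot: [-0.01, 0.708, -0.706, 0.009]
ft_force: [1.9, 7.5, 2.0]
grip_width: 0.0277
```

```bash
python3 /tmp/f.py
```

```text
[ 1.69  5.36  2.21  0.99 -0.3   0.01] [ 0.4787 -0.2537  0.0088] 0.026904171013879145 40.0 [-0.69  0.69  1.77  0.    0.68  2.42]
```

>>> jog_arm:
  series:
    - [0,0,1,0,0,0,0.38]
    - [0,0,2,0,0,0,0.38]

```text
time: 40.25
position: [0.4786, -0.2536, 0.0088]
tool_rot: [-0.01, 0.709, -0.705, 0.008]
ft_force: [3.8, 12.7, 4.5]
grip_width: 0.0273
```

>>> jog_arm:
  series:
    - [0,0,1,0,0,0,0.38]
    - [0,0,2,0,0,0,0.38]

```text
time: 40.5
position: [0.4785, -0.2536, 0.0088]
tool_rot: [-0.009, 0.71, -0.704, 0.008]
ft_force: [6.3, 16.9, 6.9]
grip_width: 0.0271
```

>>> jog_arm:
  series:
    - [0,0,1,0,0,0,0.38]
    - [0,0,1.5,0,0,0,0.38]

```text
time: 40.75
position: [0.4785, -0.2536, 0.0088]
tool_rot: [-0.01, 0.711, -0.703, 0.008]
ft_force: [8.0, 20.8, 7.4]
grip_width: 0.0266
```

>>> jog_arm:
  series:
    - [0,0,0.5,0,0,0,1]
    - [0,0,0.5,0,0,0,1]
    - [0,0,0.5,0,0,0,1]
  grip_force: 30

```text
time: 41.12
position: [0.4798, -0.2539, 0.0088]
tool_rot: [-0.008, 0.711, -0.703, 0.008]
ft_force: [10.7, 21.3, 4.5]
grip_width: 0.0216
```

```bash
python3 /tmp/f.py
```

```text
[10.04 21.34  4.6   3.47 -1.93  0.04] [ 0.4798 -0.2539  0.0088] 0.02149382287533799 41.275 [-0.7   0.7   1.77  0.01  0.68  2.41]
```

>>> jog_arm:
  series:
    - [0,0,1.5,0,0,0,0.38]
    - [0,0,2.5,0,0,0,0.38]

```text
time: 41.52
position: [0.4777, -0.2537, 0.0088]
tool_rot: [-0.01, 0.713, -0.702, 0.006]
ft_force: [7.1, 27.8, 11.1]
grip_width: 0.0266
```

>>> jog_arm:
  series:
    - [0,0,1,0,0,0,0.38]

```text
time: 41.65
position: [0.4775, -0.2547, 0.0087]
tool_rot: [-0.01, 0.712, -0.702, 0.006]
ft_force: [6.6, 25.7, 9.8]
grip_width: 0.0269
```

>>> jog_arm:
  series:
    - [0,0,-1.5,0,0,0,1]
    - [0,0,-2,0,0,0,1]
  grip_force: 35

```text
time: 41.9
position: [0.4797, -0.2551, 0.0087]
tool_rot: [-0.008, 0.711, -0.703, 0.008]
ft_force: [10.0, 20.2, 4.1]
grip_width: 0.021
```

```bash
python3 /tmp/f.py; python3 /tmp/g.py h|head -1;python3 - <<'E'
from h import *
from rig import *
D=np.load("avgh.npy");C=np.load("avgc.npy")
for v in range(216,222): print(v,"H",D[v,303:312].mean(1).astype(int),"C",C[v,303:312].mean(1).astype(int))
o=get_obs();M=R.from_quat(o["tool_rot"]).as_matrix();print(M[:,1].round(4),(np.array(o["position"])-.045*M[:,1]).round(4))
E
```

```text
[10.24 20.81  4.44  3.44 -1.94 -0.  ] [ 0.4797 -0.2552  0.0087] 0.02071219135084392 42.05 [-0.7   0.7   1.77  0.01  0.69  2.41]
214 [-5 -3 -2 -4 -5 -6 -4 -4 -6 -5 -7  0  0 -1 -1 -1 -1  1 -1  0 -2 -2]
216 H [138 139 137 136 113 107 103  81  85] C [136 139 139 137 119 107 113 100  92]
217 H [138 136 140 138  91  90  69  66  85] C [137 137 137 138  98  90  72  58  85]
218 H [135 138 137 135  85  85  58  64  88] C [137 134 136 136  95  91  61  54  82]
219 H [136 137 138 126  89  91  55  57  85] C [136 134 138 127  98  90  66  51  66]
220 H [137 141 138 124  88  96  63  57  65] C [134 138 139 124 101  91  81  51  54]
221 H [125 142 140 126  85  79  67  85  58] C [137 135 137 124 100  81  74  54  51]
[-9.000e-04  1.090e-02 -9.999e-01] [ 0.4797 -0.2556  0.0537]
```

>>> jog_arm:
  series:
    - [0,0,-1,0,0,0,1]
    - [0,0,-2.5,0,0,0,1]
    - [0,0,-4,0,0,0,1]
    - [0,0,-4,0,0,0,1]
  grip_force: 40

```text
time: 42.65
position: [0.4797, -0.2552, 0.0087]
tool_rot: [-0.009, 0.709, -0.705, 0.008]
ft_force: [5.4, 9.4, 1.9]
grip_width: 0.0205
```

```bash
python3 /tmp/f.py; python3 /tmp/g.py i|head -1;python3 - <<'E'
from h import *
from rig import *
D=np.load("avgi.npy");C=np.load("avgc.npy")
for v in range(216,222): print(v,"I",D[v,303:312].mean(1).astype(int),"C",C[v,303:312].mean(1).astype(int))
o=get_obs();M=R.from_quat(o["tool_rot"]).as_matrix();print(M[:,1].round(4),(np.array(o["position"])-.045*M[:,1]).round(4))
c=camera("top");cv2.imwrite("pics/end.png",c["img"][:,:,::-1])
E
```

```text
[ 5.89 10.61  1.38  2.07 -1.18 -0.07] [ 0.4797 -0.2552  0.0087] 0.02061047497211486 42.8 [-0.7   0.7   1.77  0.01  0.68  2.42]
214 [-4 -3 -4 -5 -5 -5 -6 -5 -4 -5 -3  1  0 -1  2 -1 -2 -2  0  0 -3 -1]
216 I [137 137 138 140 113 106  99  88  86] C [136 139 139 137 119 107 113 100  92]
217 I [138 140 140 138  91  90  68  72  88] C [137 137 137 138  98  90  72  58  85]
218 I [136 137 137 135  87  88  49  69  87] C [137 134 136 136  95  91  61  54  82]
219 I [136 135 134 126  82  93  59  50  75] C [136 134 138 127  98  90  66  51  66]
220 I [139 139 140 126  87  92  66  55  60] C [134 138 139 124 101  91  81  51  54]
221 I [138 138 137 125  87  74  60  71  52] C [137 135 137 124 100  81  74  54  51]
[-1.0e-04  5.4e-03 -1.0e+00] [ 0.4796 -0.2554  0.0537]
```

View pics/end.png

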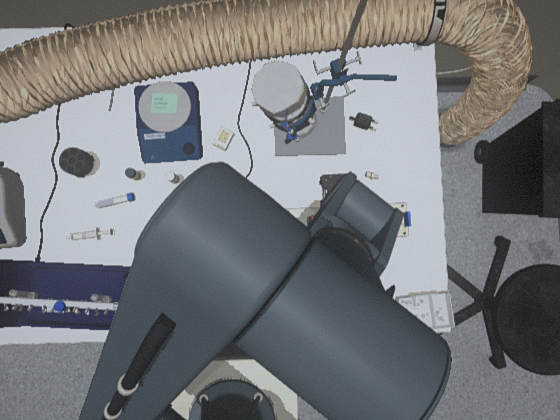

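```bash
python3 -c "
from rig import *
print(hand_in());o=get_obs();print(o['time'],o['grip_width'],o['ft_force'])"
```

```text
the job is handed in; nothing more can be done
None
the job is handed in; nothing more can be done
```

I laid the bottle in the two V supports (cap towards the lip) and let go of it. I then pushed the stop to the mark with the lever open and squeezed the lever shut. I handed in at 42.8 s, still gripping at about 40 N.

**Bottle:** After release its top stood 67 mm above the table all along, so its axis is at 52 mm as required. Its centre is within about 2 mm of the rest point along y. Part of it was visible in later pictures, lying still. The vials and the fitting were not touched.

**Stop:** I measured the pointer-to-mark distance as 37.4 mm from averaged pictures. The arm hid the pointer at the end, so the final stop travel of about 37 mm comes from the contact point plus arm motion, and from the visible end of the stop's carriage. Expect roughly 1 mm of uncertainty.

**What went off plan:**
- **TCP error:** The real fingertips sit about 33 mm behind the reported TCP. I only noticed when my first push passed over the stop plate without touching it. It also means the bottle was held near its edge, which would explain why the grip width read about 25 mm and not 30, and why it tilted about 6° in the grip.
- **Stop shifted while closing:** It moved past the mark to about 39 mm. I dragged it back under a lighter grip and overshot to about 35 mm. I then opened the fingers to about 27 mm, with the lever eased slightly, pushed the stop forward to the mark and shut the lever again. So the last adjustment was made with the lever nearly shut, not open, using up to about 28 N.

At hand-in the grip width was 20.6 mm. That is less than the nominal 22.5 mm, which fits pad compression with the lever shut. About 10 N of forward push remained on the stop.

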